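# Let the grow lamp down on its ratchet winch

## Task

The grow lamp is held up by the pawl of its hand winch: let it down. Push the pawl's thumb lever gently right over to its other stop, then take the crank knob and wind up a little against the load until the pawl springs out of the wheel, and ease the crank all the way back until you feel its arm come to rest on the adjustable rubber stop post, slowly (a quarter turn in about two seconds) and without ever letting the lamp run down by itself. Set it down softly without pressing it onto the post, leave the lever over and the pawl out, let go, and leave the jars and the tube rack where they stand.

Things in the scene. Friction and masses are not known exactly. Their poses are not given: they have to be found in the camera images.
- drum_axis (a point): Point on the vertical axis of the winch drum, at the mid-height of the flat steel crank arm (74 mm above the table). The winch stands on a grey base plate; dark steel ratchet wheel of 106 mm diameter with 18 saw teeth (20 degrees each, 8 mm high) at heights 45 to 57 mm. Its axes turn with the winch: z is up, and the lamp column stands 270 mm away in its +y direction. The winch does not move, but it stands somewhere else, turned up to 0.35 rad, at each start.
- knob_mid (a point): Centre of the crank knob: an upright black plastic cylinder, 28 mm diameter, 62 mm high, from 81 to 143 mm above the table, at 75 mm from the drum axis on the end of the crank arm (arm top at 79 mm). The knob spins freely on the crank, so the gripper need not turn while it follows the circle. The lamp's weight pulls it clockwise (seen from above) with 6 to 13 N once the pawl is out.
- drum (a joint): Angle of drum and crank, rad. 0: crank pointing 45 degrees from the drum_axis +x axis towards +y. It grows counter-clockwise seen from above, which winds the lamp up (25 mm of lamp travel per rad; fixed stop at 3.75). At the start between 1.9 and 3.0, with the pawl jammed in a tooth by the lamp's weight.
- stop_slot (a point): Middle of the curved slot in the base plate in which the stop post is clamped: upright black rubber, 12 mm thick, top at 78 mm (below the knob), 64 mm from the drum axis. It stands anywhere along the slot and is not measured: the crank arm comes to rest on it at 0 to 0.6 rad of the drum. There the lamp's pull on the hand fades, as the post takes it (7 to 13 N). It bears 35 N.
- thumb_pin (a point): Pivot pin, vertical, of the thumb lever and the pawl, at the height of the lever's flat arm (61 mm). The pawl is sprung to the lever: with the lever over, its spring pulls it outwards, but the load keeps it jammed in the tooth until the drum is wound up by about 0.05 to 0.15 rad. Letting the crank go after that drops the lamp; a drop of more than 0.03 rad is too much.
- thumb_tab (a point): Middle (90 mm above the table) of the upright steel tab at the end of the thumb lever, 45 mm from the pin: 14 mm along the lever arm, 8 mm across it, from 58 to 114 mm high. Its upright sides face along the circle about the pin. It is pushed clockwise (seen from above) about the pin. It takes 2 to 5 N and stays where it is left. It bears 20 N at most.
- thumb (a joint): Angle of the thumb lever, rad: 0 at the start stop (pawl sprung in), grows clockwise seen from above, 0.8 at the other stop (pawl sprung out). Over counts from 0.72.
- pawl_tip (a point): Top of the pawl's tip, a small steel finger under the thumb lever. 46 to 53 mm from the drum axis while it sits in a tooth, more than 60 mm (horizontally) when it has sprung out.
- jar_a_mid (a point): Mid-height of a loose glass culture jar, 64 mm diameter, 95 mm high, standing near the winch. To be left where it stands.
- jar_b_mid (a point): Mid-height of a loose glass culture jar, 72 mm diameter, 105 mm high, standing near the winch. To be left where it stands.
- rack_mid (a point): Mid-height of a loose grey rack of glass tubes, 70 x 160 mm, 103 mm high. To be left where it stands.
- lamp (a joint): Height of the lamp bar above its place at drum angle 0, m: 0.025 times the drum angle. The lamp (white carriage on an aluminium column, 340 mm bar over the black crate of jars) is 100 mm wide, its top at 211 mm height plus this value; the column is 370 mm high.

How it is judged (in metres and radians):
On the way, in this order (a step that is already met when the one before it is completed fails the run):
1. the thumb lever is pushed over, the lamp still up (value of joint thumb above 0.72 rad and value of joint drum above 1.6 rad), for 0.2 s.
2. wound up until the pawl has sprung out of the wheel, the lamp still up (horizontal distance between pawl_tip and drum_axis above 0.058 m and value of joint drum above 1.4 rad), for 0.1 s.
At the end, for the whole second after the job is handed in: The crank arm rests on the stop post (loading it with more than 4 N, drum below 0.7 rad), still; the thumb lever is over (at least 0.72 rad) and the pawl is out of the wheel (tip more than 58 mm from the axis); nothing is held (value of joint drum below 0.7 rad and contact force between drum and stop above 4 N and velocity of joint drum between -0.05 and 0.05 rad/s and value of joint thumb above 0.72 rad and horizontal distance between pawl_tip and drum_axis above 0.058 m); the robot touches nothing.
It fails at once if the drum runs back faster than 3 rad/s (velocity of joint drum below -3 rad/s).
It fails at once if the crank is pressed or dropped on its stop post with more than 35 N (contact force between drum and stop above 35 N).
It fails at once if the thumb lever is pressed with more than 20 N (contact force between any of the fingers, the arm and thumb above 20 N).
It fails at once if a jar or the tube rack is shifted by more than 15 mm (distance of any of jar_a_mid, jar_b_mid, rack_mid from where it was at the start of the episode above 0.015 m).
It also fails if it takes over 72 s, if anything falls off the work surface, if the arm or the gripper's body presses on something with over 40 N, if the wrist force passes 120 N, or if a joint passes its speed limit or range.

## Robot

A 6-joint arm with a two-finger parallel gripper is mounted at the origin on the work surface. World frame = base frame: x ahead of the robot, y to its left, z up, the work surface at z = 0. Lengths are in mm, angles in rad, forces in N, time in s.
With the tool pointing down it reaches from about 325 to 900 mm from the base axis. Payload 6.1 kg.
Tool frame: the origin (TCP) lies midway between the tips of the shut fingers; the grasp point (between the pads) lies 19 mm behind it; y points along the fingers, x is the direction in which the jaws open and shut, and the axes are right-handed (so a half turn about y gives the same grasp; the last joint's range is limited). The gripper opens to 85 mm and grips with 20 to 120 N. Pads are 22 mm wide; open, the fingers measure 114 mm over their backs; the gripper's body (76 mm by 85 mm) begins 54 mm behind the grasp point. The pads swing forward as they close: fully open they stand 13 mm farther back than shut.
Start: joints at [1.072, 0.22, 1.526, -0, 1.395, -0.126], TCP at [227.638, 582.062, 208.5] pointing down, gripper open.
Joint ranges: [-2.98, 2.98], [-0.91, 2.08], [0.09, 2.57], [-1.24, 4.39], [0.2, 2.65], [-2.68, 2.68]. Speed limits (rad/s): [2.57, 2.57, 3.01, 3.14, 3.14, 3.14].

## Interface

Orientations are given as [roll, pitch, yaw] about the fixed x, y, z axes, in that order (R = Rz(yaw) Ry(pitch) Rx(roll)).
In Python, from station import r gives the robot as it stands.
- The arm moves only by the tool jog_arm, never from a script. Its argument "commands" is a list of rows, each an object of numbers: "wx", "wy", "wz": the turn, a rotation vector about the tool's x, y, z in rad; "tx", "ty", "tz": the shift along the tool's x, y, z in cm; "hand": the opening, from 0 (shut) to 1 (fully open). A call has exactly 10 rows; each row shifts and turns the commanded pose from where the row before left it, along the tool's axes as they then stand; what a row does not reach is not made up. A row lasts 1/8 s, in which the tool goes at most 62.5 mm and 10.7 degrees, less where a joint would pass 70% of its speed; a pose out of reach is approached as far as the arm can. A call is refused whole if a number of a shift passes 6.25 or a number of a turn 0.188, either way. A call with a gripper value outside its range is refused whole. The fingers move at their own pace and stop on an object; the grip force is fixed at half the most. Time passes only in rows, so rows that do not move let the fingers close, or fill a call up. It gives the time, the measured TCP pose, the force and the opening at its end, in the units of the state.
- r.read_state(): the state, without advancing time (a new reading comes with each control period).
- r.snapshot(name): name is "side" or "top" or "wrist"; returns a dict with "color" (384x512x3 uint8, red, green, blue), "fx", "fy", "cx", "cy" (pixels), "k1" (the pictures are not rectified: a ray, as slopes to the right and down, at radius r is drawn at 1 + k1 r^2 times it, then the intrinsics apply), "pose" (4x4, takes a point from camera to world coordinates). Camera axes: x right, y up, looking along -z (the intrinsics and any distortion apply to the point x, -y, -z); pixel columns grow to the right and rows downward; lengths in mm; the calibration is good to about 2 mm. A picture is of the moment at which its call begins. There is no depth.
- r.close_job(): hands the job in, once; it reports no verdict.
The state is a dict: "time": time; "joint_positions": joint angles; "dq": joint speeds; "effort": joint torques, N m; "position": TCP position; "tcp_rot": TCP orientation; "contact_force": force on the tool from outside, world axes, zero at the start; "wrist_torque": the same for the moment, N m; "finger_gap": opening from 0.0 (shut) to 1.0 (fully open).
Only numpy, scipy, OpenCV 4.12 (cv2) and the standard library are available. Lean on these libraries where they do the work, as an engineer would, in place of code of your own. Each camera call takes 0.05 s, during which the arm holds its last target.

## Working session

There is one attempt and no reset: what is moved stays moved. The work goes in short steps, Python scripts to look and compute and a tool call to move; the robot and the scene stay as the last step left them, time stands still between calls to the robot, and variables do not carry over. Pictures are saved under pics/ and viewed, and the job is handed in when it is done.

Besides the shell and the picture viewer there is one more tool, called after ">>>" as name([rows], argument=value, ...), one row to a line, values as JSON. jog_arm: Moves the arm, as the interface text tells. Its arguments: {"type":"object","properties":{"commands":{"type":"array","items":{"type":"object","properties":{"wx":{"type":"number"},"wy":{"type":"number"},"wz":{"type":"number"},"tx":{"type":"number"},"ty":{"type":"number"},"tz":{"type":"number"},"hand":{"type":"number"}}}}},"required":["commands"]}

```bash
ls; mkdir -p pics; python3 - <<'E'
from station import r
import cv2
print(r.read_state())
for n in ["side","top","wrist"]:
    s=r.snapshot(n); cv2.imwrite(f"pics/{n}0.png",s["color"][:,:,::-1]); print(n,s["fx"],s["fy"],s["cx"],s["cy"],s["k1"],s["pose"])
E
```

```text
pics
{'time': 0.0, 'joint_positions': array([ 1.07192856e+00,  2.21245586e-01,  1.52759744e+00,  1.90484699e-05,
        1.39469873e+00, -1.26098665e-01]), 'dq': array([ 0.00144216,  0.00087722,  0.00080357,  0.00063841,  0.0002493 ,
       -0.00044008]), 'effort': array([-8.32599271e-04, -4.96885121e+01, -3.89405072e+01, -3.40851620e-04,
        1.08827025e-02,  2.22032270e-05]), 'position': array([227.30906615, 581.509295  , 207.39446718]), 'tcp_rot': array([-1.5705326 ,  0.00193127,  1.19802413]), 'contact_force': array([-0.33590656, -1.87360956,  0.23178104]), 'wrist_torque': array([ 0.01575657,  0.01695674, -0.00689055]), 'finger_gap': 1.0022137212108335}
side 369.98991736534487 369.98991736534487 252.96718505460296 189.81320061540106 0.0193390196705627 [[ 9.67668763e-01  1.96680124e-01 -1.57905332e-01  4.25924214e+02]
 [-2.51451671e-01  7.03290050e-01 -6.64947489e-01 -6.74238684e+02]
 [-1.97287054e-02  6.83154474e-01  7.30007358e-01  7.82327885e+02]
 [ 0.00000000e+00  0.00000000e+00  0.00000000e+00  1.00000000e+00]]
top 350.9809693040784 350.9809693040784 255.51470858909397 185.38922629734734 -0.09765472009980428 [[-1.81313264e-02  9.96319611e-01 -8.37764125e-02  5.03715930e+02]
 [-9.99454295e-01 -2.03745877e-02 -2.59997912e-02 -4.42950226e+01]
 [-2.76110118e-02  8.32592845e-02  9.96145333e-01  8.74956455e+02]
 [ 0.00000000e+00  0.00000000e+00  0.00000000e+00  1.00000000e+00]]
wrist 314.141263300249 314.141263300249 257.6804523780497 191.89987777552832 0.014079780964370684 [[ 3.64644864e-01 -8.80717695e-01 -3.02275478e-01  1.49559873e+02]
 [ 9.31143492e-01  3.44046925e-01  1.20844989e-01  6.12740062e+02]
 [-2.43337119e-03 -3.25527348e-01  9.45529494e-01  3.71617236e+02]
 [ 0.00000000e+00  0.00000000e+00  0.00000000e+00  1.00000000e+00]]
```

View pics/side0.png

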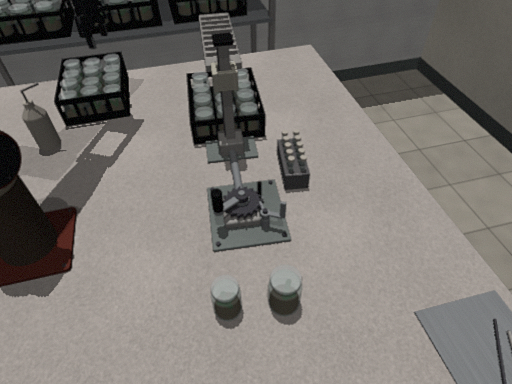

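View pics/top0.png

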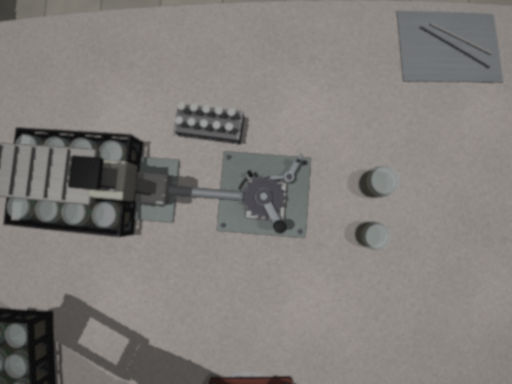

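View pics/wrist0.png

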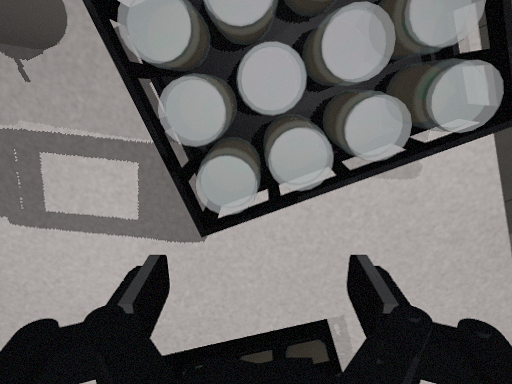

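```bash
cat > h.py <<'E'
import numpy as np, cv2
from scipy.spatial.transform import Rotation as R
from station import r
def snap(n,f=None):
    s=r.snapshot(n)
    if f: cv2.imwrite(f"pics/{f}.png",s["color"][:,:,::-1])
    return s
def K(s): return np.array([[s["fx"],0,s["cx"]],[0,s["fy"],s["cy"]],[0,0,1]]),np.array([s["k1"],0,0,0,0.])
def ray(s,u,v):
    k,d=K(s); p=cv2.undistortPoints(np.array([[[u,v]]],float),k,d)[0,0]
    P=np.array(s["pose"]); return P[:3,3],P[:3,:3]@np.array([p[0],-p[1],-1.])
def atz(s,u,v,z):
    o,d=ray(s,u,v); return o+d*(z-o[2])/d[2]
def proj(s,X):
    P=np.array(s["pose"]); X=np.atleast_2d(X); c=(X-P[:3,3])@P[:3,:3]; c=c*[1,-1,-1]
    k,d=K(s); return cv2.projectPoints(c,np.zeros(3),np.zeros(3),k,d)[0][:,0]
def crop(s,f,x0,y0,x1,y1,k,pts=[]):
    im=s["color"][y0:y1,x0:x1,::-1].copy(); im=cv2.resize(im,None,fx=k,fy=k,interpolation=cv2.INTER_CUBIC)
    for u,v in pts: cv2.circle(im,(int((u-x0+.5)*k),int((v-y0+.5)*k)),3,(0,0,255),-1)
    cv2.imwrite(f"pics/{f}.png",im)
def st():
    s=r.read_state(); print(round(s["time"],2),s["position"].round(1),s["tcp_rot"].round(3),"F",s["contact_force"].round(1),"gap",round(s["finger_gap"],3)); return s
E
python3 - <<'E'
from h import *
s=snap("top"); crop(s,"t1",205,140,325,245,6)
s=snap("side"); crop(s,"s1",195,165,305,255,7)
E
```

```text
(no output)
```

View pics/t1.png

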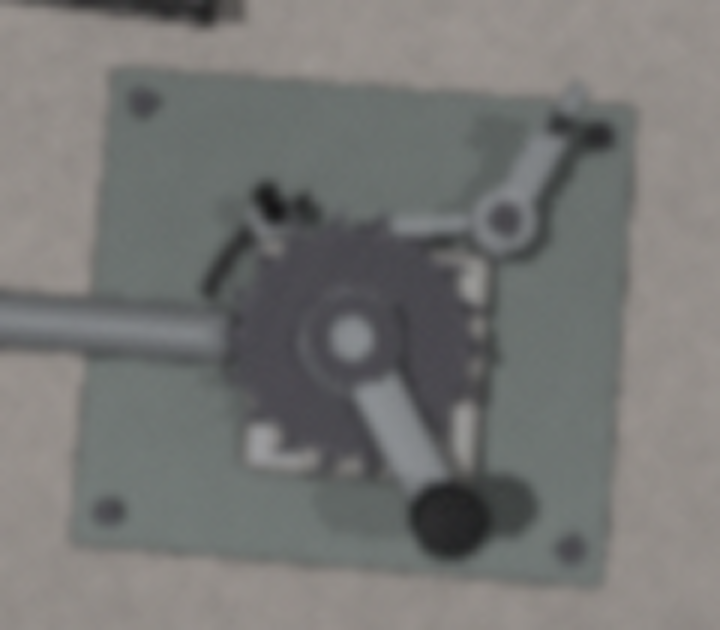

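View pics/s1.png

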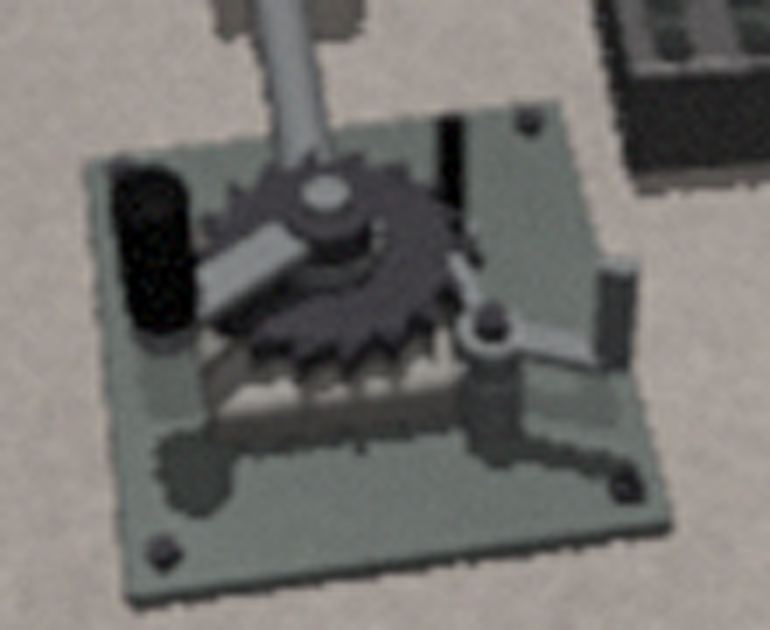

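```bash
python3 - <<'E'
from h import *
s=snap("top"); q=snap("side")
T=lambda a,b,z:atz(s,205+a/6-.5+.08,140+b/6-.5+.08,z)
S=lambda a,b,z:atz(q,195+a/7-.5,165+b/7-.5,z)
def both(n,ta,sa):
    o1,d1=ray(s,205+ta[0]/6-.4,140+ta[1]/6-.4); o2,d2=ray(q,195+sa[0]/7-.4,165+sa[1]/7-.4)
    A=np.c_[d1,-d2]; l=np.linalg.lstsq(A,o2-o1,rcond=None)[0]
    print(n,(o1+d1*l[0]).round(1),(o2+d2*l[1]).round(1))
both("hub",(350,338),(327,190)); both("knobtop",(451,516),(148,180)); both("tabtop",(575,97),(619,265)); both("pin",(505,220),(492,322)); both("post",(266,192),(451,120))
print("knob",T(451,516,143),S(148,180,143)); print("tab",T(575,97,114),S(619,265,114)); print("pin",T(505,220,68),S(492,322,68))
print("plate corners",[T(*c,8)[:2].round(0) for c in [(110,68),(635,105),(603,585),(72,545)]])
for n,c in dict(jarA=(373,235),jarB=(380,181)).items(): print(n,atz(s,*c,100))
print("rack",[atz(s,*c,103)[:2].round(0) for c in [(178,102),(243,110),(242,141),(176,135)]])
print("lamp",[atz(s,*c,260)[:2].round(0) for c in [(137,162),(137,202)]])
E
```

```text
hub [545.8 -40.   87.6] [545.7 -40.   87.6]
knobtop [480.7 -73.8 147. ] [478.5 -73.5 147.1]
tabtop [ 630.9 -124.1  112.9] [ 629.7 -123.9  112.7]
pin [ 591.2 -100.4   67.6] [ 591.4 -100.5   67.6]
post [602.7  -9.   78.4] [601.1  -8.8  78.3]
knob [480.63994429 -73.9240697  143.        ] [478.6433911  -69.31037056 143.        ]
tab [ 630.81180931 -123.92472771  114.        ] [ 629.21938353 -124.57832498  114.        ]
pin [ 591.19389641 -100.36968962   68.        ] [ 591.13572622 -100.42355951   68.        ]
plate corners [array([665.,  59.]), array([ 645., -160.]), array([ 447., -141.]), array([467.,  76.])]
jarA [ 454.13652404 -280.50725908  100.        ]
jarB [ 573.0235839  -301.27931234  100.        ]
rack [array([764., 150.]), array([740.,   1.]), array([669.,   4.]), array([687., 154.])]
lamp [array([602., 185.]), array([530., 184.])]
```

```bash
cat >> h.py <<'E'
def rows(p0,y0,wps):
    """wps: (x,y,z,yaw,n). prints n rows each"""
    p=np.array(p0,float); y=y0
    for x,yy,z,yaw,n in wps:
        dp=(np.array([x,yy,z])-p)/n; dy=(yaw-y)/n
        for i in range(n):
            ex=np.array([np.cos(y),np.sin(y),0]); ez=np.array([-np.sin(y),np.cos(y),0])
            print('{"tx":%.2f,"ty":%.2f,"tz":%.2f,"wy":%.3f}'%(dp@ex/10,-dp[2]/10,dp@ez/10,-dy))
            p=p+dp; y+=dy
        print('--')
E
python3 - <<'E'
from h import *
s=st()
rows([227.6,582,208.5],1.198,[(400,120,230,-0.37,10),(646,-98,180,-0.536,7)])
E
```

```text
0.35 [227.5 581.9 208.2] [-1.571  0.     1.198] F [ 0.5 -0.5  0.6] gap 1.001
{"tx":-3.67,"ty":-0.21,"tz":-3.29,"wy":0.157}
{"tx":-3.12,"ty":-0.21,"tz":-3.82,"wy":0.157}
{"tx":-2.48,"ty":-0.21,"tz":-4.26,"wy":0.157}
{"tx":-1.79,"ty":-0.21,"tz":-4.60,"wy":0.157}
{"tx":-1.05,"ty":-0.21,"tz":-4.82,"wy":0.157}
{"tx":-0.28,"ty":-0.21,"tz":-4.92,"wy":0.157}
{"tx":0.49,"ty":-0.21,"tz":-4.91,"wy":0.157}
{"tx":1.25,"ty":-0.21,"tz":-4.77,"wy":0.157}
{"tx":1.98,"ty":-0.21,"tz":-4.52,"wy":0.157}
{"tx":2.66,"ty":-0.21,"tz":-4.15,"wy":0.157}
--
{"tx":4.40,"ty":0.71,"tz":-1.63,"wy":0.024}
{"tx":4.44,"ty":0.71,"tz":-1.53,"wy":0.024}
{"tx":4.48,"ty":0.71,"tz":-1.42,"wy":0.024}
{"tx":4.51,"ty":0.71,"tz":-1.32,"wy":0.024}
{"tx":4.54,"ty":0.71,"tz":-1.21,"wy":0.024}
{"tx":4.56,"ty":0.71,"tz":-1.10,"wy":0.024}
{"tx":4.59,"ty":0.71,"tz":-0.99,"wy":0.024}
--
```

>>> jog_arm([
  {"tx": -3.67,"ty": -0.21,"tz": -3.29,"wy": 0.157,"hand": 0},
  {"tx": -3.12,"ty": -0.21,"tz": -3.82,"wy": 0.157,"hand": 0},
  {"tx": -2.48,"ty": -0.21,"tz": -4.26,"wy": 0.157,"hand": 0},
  {"tx": -1.79,"ty": -0.21,"tz": -4.6,"wy": 0.157,"hand": 0},
  {"tx": -1.05,"ty": -0.21,"tz": -4.82,"wy": 0.157,"hand": 0},
  {"tx": -0.28,"ty": -0.21,"tz": -4.92,"wy": 0.157,"hand": 0},
  {"tx": 0.49,"ty": -0.21,"tz": -4.91,"wy": 0.157,"hand": 0},
  {"tx": 1.25,"ty": -0.21,"tz": -4.77,"wy": 0.157,"hand": 0},
  {"tx": 1.98,"ty": -0.21,"tz": -4.52,"wy": 0.157,"hand": 0},
  {"tx": 2.66,"ty": -0.21,"tz": -4.15,"wy": 0.157,"hand": 0},
])

```text
invalid input at $.commands[0]: expected keys wx, wy, wz, tx, ty, tz, hand
```

>>> jog_arm([
  {"wx": 0,"wz": 0,"tx": -3.67,"ty": -0.21,"tz": -3.29,"wy": 0.157,"hand": 0},
  {"wx": 0,"wz": 0,"tx": -3.12,"ty": -0.21,"tz": -3.82,"wy": 0.157,"hand": 0},
  {"wx": 0,"wz": 0,"tx": -2.48,"ty": -0.21,"tz": -4.26,"wy": 0.157,"hand": 0},
  {"wx": 0,"wz": 0,"tx": -1.79,"ty": -0.21,"tz": -4.6,"wy": 0.157,"hand": 0},
  {"wx": 0,"wz": 0,"tx": -1.05,"ty": -0.21,"tz": -4.82,"wy": 0.157,"hand": 0},
  {"wx": 0,"wz": 0,"tx": -0.28,"ty": -0.21,"tz": -4.92,"wy": 0.157,"hand": 0},
  {"wx": 0,"wz": 0,"tx": 0.49,"ty": -0.21,"tz": -4.91,"wy": 0.157,"hand": 0},
  {"wx": 0,"wz": 0,"tx": 1.25,"ty": -0.21,"tz": -4.77,"wy": 0.157,"hand": 0},
  {"wx": 0,"wz": 0,"tx": 1.98,"ty": -0.21,"tz": -4.52,"wy": 0.157,"hand": 0},
  {"wx": 0,"wz": 0,"tx": 2.66,"ty": -0.21,"tz": -4.15,"wy": 0.157,"hand": 0},
])

```text
time: 1.6
position: [399.9, 118.3, 229.9]
tcp_rot: [-1.57, -0.001, -0.377]
contact_force: [0.7, 1.1, -0.7]
finger_gap: 0.003
```

>>> jog_arm([
  {"wx": 0,"wz": 0,"hand": 0,"tx": 4.4,"ty": 0.71,"tz": -1.63,"wy": 0.024},
  {"wx": 0,"wz": 0,"hand": 0,"tx": 4.44,"ty": 0.71,"tz": -1.53,"wy": 0.024},
  {"wx": 0,"wz": 0,"hand": 0,"tx": 4.48,"ty": 0.71,"tz": -1.42,"wy": 0.024},
  {"wx": 0,"wz": 0,"hand": 0,"tx": 4.51,"ty": 0.71,"tz": -1.32,"wy": 0.024},
  {"wx": 0,"wz": 0,"hand": 0,"tx": 4.54,"ty": 0.71,"tz": -1.21,"wy": 0.024},
  {"wx": 0,"wz": 0,"hand": 0,"tx": 4.56,"ty": 0.71,"tz": -1.1,"wy": 0.024},
  {"wx": 0,"wz": 0,"hand": 0,"tx": 4.59,"ty": 0.71,"tz": -0.99,"wy": 0.024},
  {"wx": 0,"wz": 0,"hand": 0,"tx": 0,"ty": 0,"tz": 0,"wy": 0},
  {"wx": 0,"wz": 0,"hand": 0,"tx": 0,"ty": 0,"tz": 0,"wy": 0},
  {"wx": 0,"wz": 0,"hand": 0,"tx": 0,"ty": 0,"tz": 0,"wy": 0},
])

```text
time: 2.85
position: [644.5, -98.0, 180.6]
tcp_rot: [-1.57, -0.001, -0.539]
contact_force: [0.3, -0.5, 0.1]
finger_gap: 0.006
```

```bash
python3 - <<'E'
from h import *
s=snap("wrist"); st()
pts=[(630.5,-124,114),(591,-100.4,68),(546,-40,88),(480.5,-74,143),(646,-98,100)]
p=proj(s,pts); print(p.round(0)); crop(s,"w1",0,0,512,384,1.5,p)
E
```

```text
2.9 [644.6 -98.  180.7] [-1.57e+00 -1.00e-03 -5.39e-01] F [ 0.2  0.2 -0.6] gap -0.002
[[259. 232.]
 [211. 210.]
 [124. 188.]
 [ 55. 290.]
 [259. 191.]]
```

View pics/w1.png

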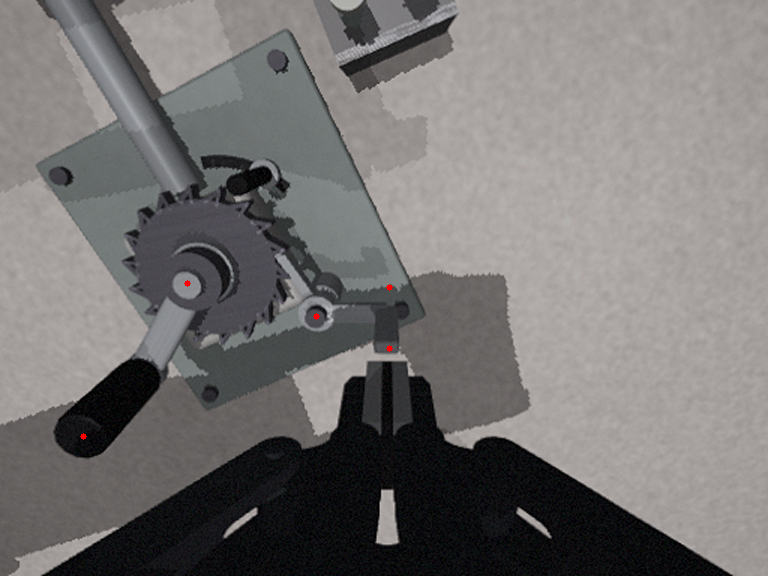

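>>> jog_arm([
  {"wx": 0,"wz": 0,"hand": 0,"tx": 0.1,"ty": 3.3,"tz": 0,"wy": 0},
  {"wx": 0,"wz": 0,"hand": 0,"tx": 0,"ty": 3.3,"tz": 0,"wy": 0},
  {"wx": 0,"wz": 0,"hand": 0,"tx": 0,"ty": 3.2,"tz": 0,"wy": 0},
  {"wx": 0,"wz": 0,"hand": 0,"tx": 0,"ty": 0,"tz": 0,"wy": 0},
  {"wx": 0,"wz": 0,"hand": 0,"tx": 0,"ty": 0,"tz": -0.2,"wy": 0},
  {"wx": 0,"wz": 0,"hand": 0,"tx": 0,"ty": 0,"tz": -0.2,"wy": 0},
  {"wx": 0,"wz": 0,"hand": 0,"tx": 0,"ty": 0,"tz": -0.2,"wy": 0},
  {"wx": 0,"wz": 0,"hand": 0,"tx": 0,"ty": 0,"tz": -0.2,"wy": 0},
  {"wx": 0,"wz": 0,"hand": 0,"tx": 0,"ty": 0,"tz": -0.2,"wy": 0},
  {"wx": 0,"wz": 0,"hand": 0,"tx": 0,"ty": 0,"tz": 0,"wy": 0},
])

```text
time: 4.15
position: [640.5, -108.2, 81.7]
tcp_rot: [-1.571, 0.0, -0.54]
contact_force: [0.4, -0.2, -0.4]
finger_gap: -0.002
```

```bash
python3 - <<'E'
from h import *
s=snap("wrist"); st()
crop(s,"w2",150,120,400,307,3)
s=snap("side"); crop(s,"s2",215,165,315,240,8)
E
```

```text
4.2 [ 640.5 -108.1   81.7] [-1.571  0.    -0.54 ] F [ 0.2 -0.5 -1. ] gap -0.0
```

View pics/w2.png

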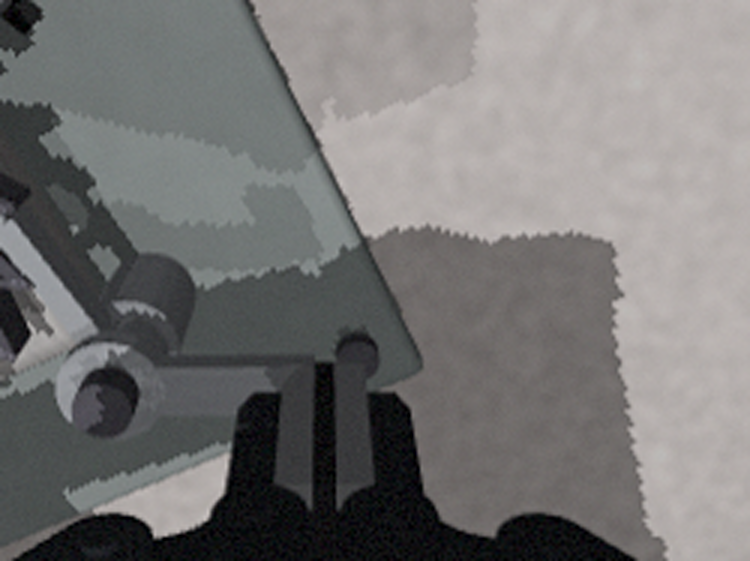

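View pics/s2.png

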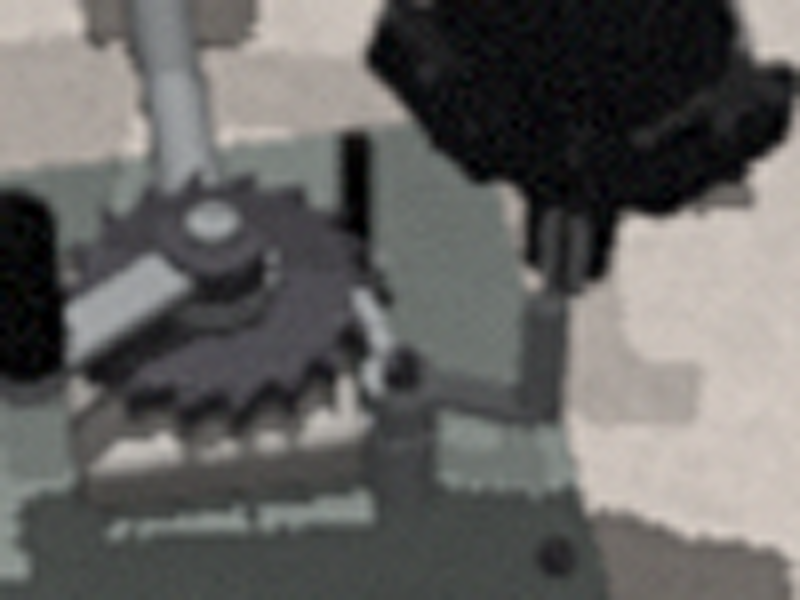

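>>> jog_arm([
  {"wx": 0,"wz": 0,"hand": 0,"tx": 0,"ty": 0,"tz": -0.2,"wy": 0},
  {"wx": 0,"wz": 0,"hand": 0,"tx": 0,"ty": 0,"tz": -0.15,"wy": 0},
  {"wx": 0,"wz": 0,"hand": 0,"tx": 0.07,"ty": 0,"tz": -0.225,"wy": 0.05},
  {"wx": 0,"wz": 0,"hand": 0,"tx": 0.07,"ty": 0,"tz": -0.225,"wy": 0.05},
  {"wx": 0,"wz": 0,"hand": 0,"tx": 0.07,"ty": 0,"tz": -0.225,"wy": 0.05},
  {"wx": 0,"wz": 0,"hand": 0,"tx": 0.07,"ty": 0,"tz": -0.225,"wy": 0.05},
  {"wx": 0,"wz": 0,"hand": 0,"tx": 0.07,"ty": 0,"tz": -0.225,"wy": 0.05},
  {"wx": 0,"wz": 0,"hand": 0,"tx": 0.07,"ty": 0,"tz": -0.225,"wy": 0.05},
  {"wx": 0,"wz": 0,"hand": 0,"tx": 0.07,"ty": 0,"tz": -0.225,"wy": 0.05},
  {"wx": 0,"wz": 0,"hand": 0,"tx": 0.07,"ty": 0,"tz": -0.225,"wy": 0.05},
])

```text
time: 5.5
position: [631.8, -128.2, 81.9]
tcp_rot: [-1.57, -0.001, -0.942]
contact_force: [1.8, 0.9, -1.4]
finger_gap: -0.003
```

```bash
python3 - <<'E'
from h import *
s=snap("wrist"); st()
crop(s,"w3",150,120,400,307,3)
s=snap("side"); crop(s,"s3",215,165,315,240,8);st()
E
```

```text
5.55 [ 631.7 -128.4   81.9] [-1.57e+00 -1.00e-03 -9.44e-01] F [ 1.5  1.2 -0.6] gap 0.001
5.6 [ 631.6 -128.3   81.9] [-1.57e+00 -1.00e-03 -9.41e-01] F [ 1.6  0.3 -0.5] gap 0.001
```

View pics/s3.png

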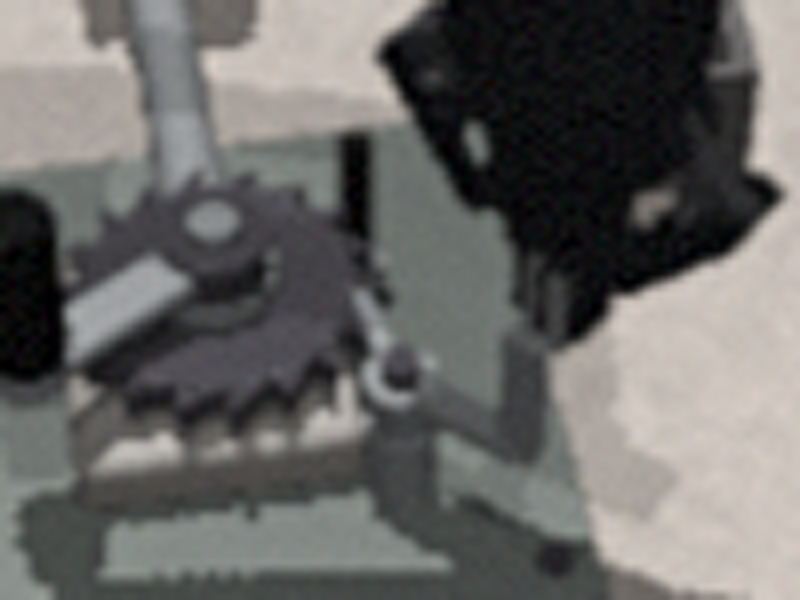

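View pics/w3.png

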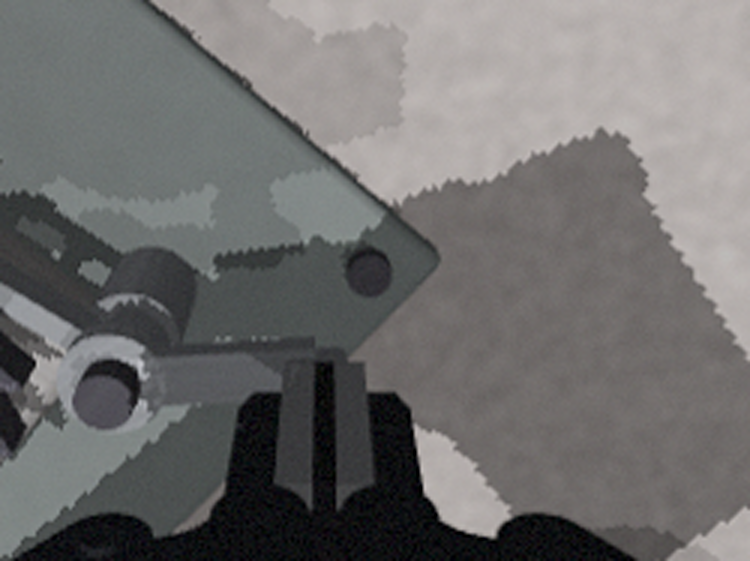

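>>> jog_arm([
  {"wx": 0,"wz": 0,"hand": 0,"tx": 0.07,"ty": 0,"tz": -0.225,"wy": 0.05},
  {"wx": 0,"wz": 0,"hand": 0,"tx": 0.07,"ty": 0,"tz": -0.225,"wy": 0.05},
  {"wx": 0,"wz": 0,"hand": 0,"tx": 0.07,"ty": 0,"tz": -0.225,"wy": 0.05},
  {"wx": 0,"wz": 0,"hand": 0,"tx": 0.07,"ty": 0,"tz": -0.225,"wy": 0.05},
  {"wx": 0,"wz": 0,"hand": 0,"tx": 0.07,"ty": 0,"tz": -0.225,"wy": 0.05},
  {"wx": 0,"wz": 0,"hand": 0,"tx": 0.03,"ty": 0,"tz": -0.09,"wy": 0.02},
  {"wx": 0,"wz": 0,"hand": 0,"tx": 0.03,"ty": 0,"tz": -0.09,"wy": 0.02},
  {"wx": 0,"wz": 0,"hand": 0,"tx": 0.03,"ty": 0,"tz": -0.09,"wy": 0.02},
  {"wx": 0,"wz": 0,"hand": 0,"tx": 0,"ty": 0,"tz": 0,"wy": 0},
  {"wx": 0,"wz": 0,"hand": 0,"tx": 0,"ty": 0,"tz": 0,"wy": 0},
])

```text
time: 6.85
position: [621.3, -138.7, 82.1]
tcp_rot: [-1.57, -0.0, -1.25]
contact_force: [2.6, -1.6, -0.5]
finger_gap: -0.006
```

```bash
python3 - <<'E'
from h import *
s=snap("wrist"); st()
crop(s,"w4",150,120,400,307,3)
s=snap("top"); crop(s,"t4",205,140,325,245,6);st()
s=snap("side"); crop(s,"s4",215,165,315,240,8);st()
E
```

```text
6.9 [ 621.3 -138.7   82.1] [-1.57 -0.   -1.25] F [ 2.4 -1.1  0.3] gap 0.001
6.95 [ 621.3 -138.7   82. ] [-1.571 -0.    -1.25 ] F [ 3.5 -1.9  0.9] gap -0.002
7.0 [ 621.3 -138.7   82. ] [-1.57 -0.   -1.25] F [ 1.9 -1.3  1. ] gap -0.001
```

View pics/s4.png

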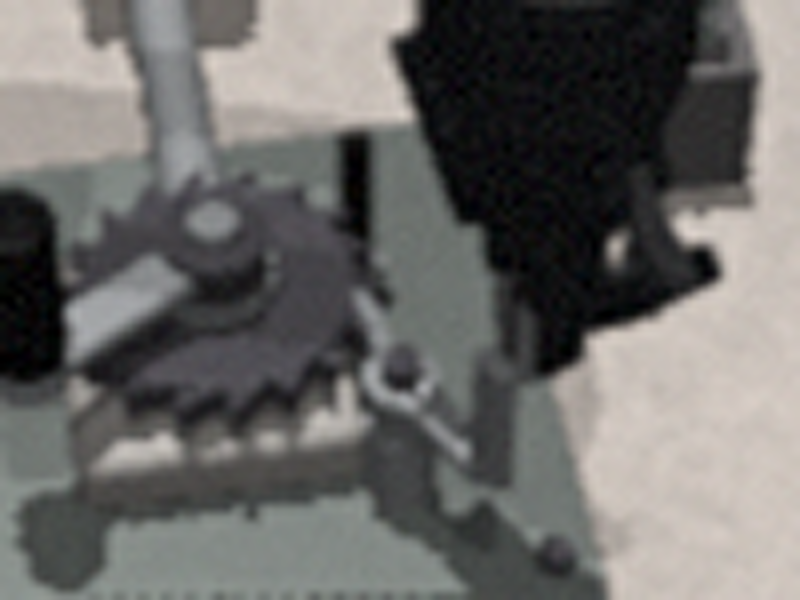

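View pics/w4.png

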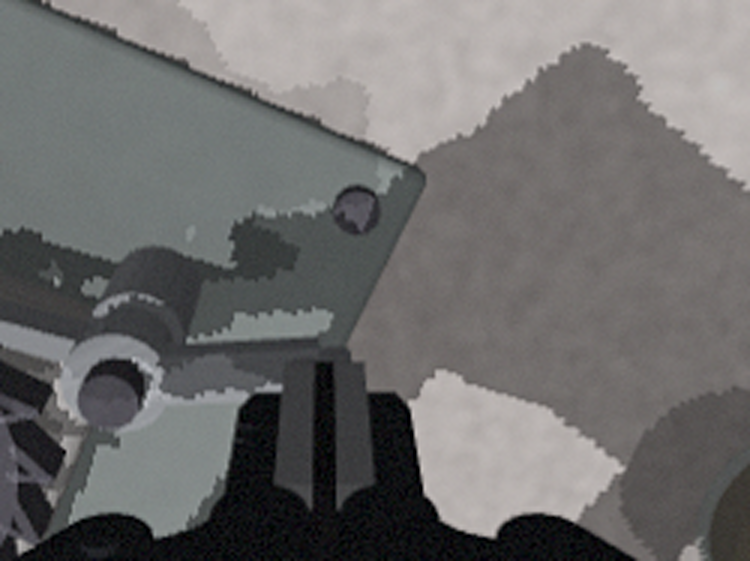

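>>> jog_arm([
  {"wx": 0,"wz": 0,"hand": 0,"tx": 0.03,"ty": 0,"tz": -0.09,"wy": 0.02},
  {"wx": 0,"wz": 0,"hand": 0,"tx": 0,"ty": 0,"tz": 0,"wy": 0},
  {"wx": 0,"wz": 0,"hand": 0,"tx": 0.03,"ty": 0,"tz": -0.09,"wy": 0.02},
  {"wx": 0,"wz": 0,"hand": 0,"tx": 0,"ty": 0,"tz": 0,"wy": 0},
  {"wx": 0,"wz": 0,"hand": 0,"tx": 0.03,"ty": 0,"tz": -0.09,"wy": 0.02},
  {"wx": 0,"wz": 0,"hand": 0,"tx": 0,"ty": 0,"tz": 0,"wy": 0},
  {"wx": 0,"wz": 0,"hand": 0,"tx": 0.03,"ty": 0,"tz": -0.09,"wy": 0.02},
  {"wx": 0,"wz": 0,"hand": 0,"tx": 0,"ty": 0,"tz": 0,"wy": 0},
  {"wx": 0,"wz": 0,"hand": 0,"tx": 0,"ty": 0,"tz": 0,"wy": 0},
  {"wx": 0,"wz": 0,"hand": 0,"tx": 0,"ty": 0,"tz": 0,"wy": 0},
])

```text
time: 8.25
position: [617.9, -140.7, 81.7]
tcp_rot: [-1.571, 0.0, -1.33]
contact_force: [2.7, -0.6, 1.8]
finger_gap: -0.001
```

```bash
python3 - <<'E'
from h import *
st()
s=snap("top"); crop(s,"t5",205,140,325,245,6);st()
s=snap("side"); crop(s,"s5",215,165,315,240,8);st()
E
```

```text
8.25 [ 617.9 -140.7   81.7] [-1.571  0.    -1.33 ] F [ 2.7 -0.6  1.8] gap -0.001
8.3 [ 617.9 -140.8   81.7] [-1.571  0.    -1.33 ] F [ 2.3 -0.7  1.8] gap -0.003
8.35 [ 617.9 -140.8   81.7] [-1.571  0.    -1.33 ] F [ 2.5 -0.2  2.5] gap 0.0
```

View pics/s5.png

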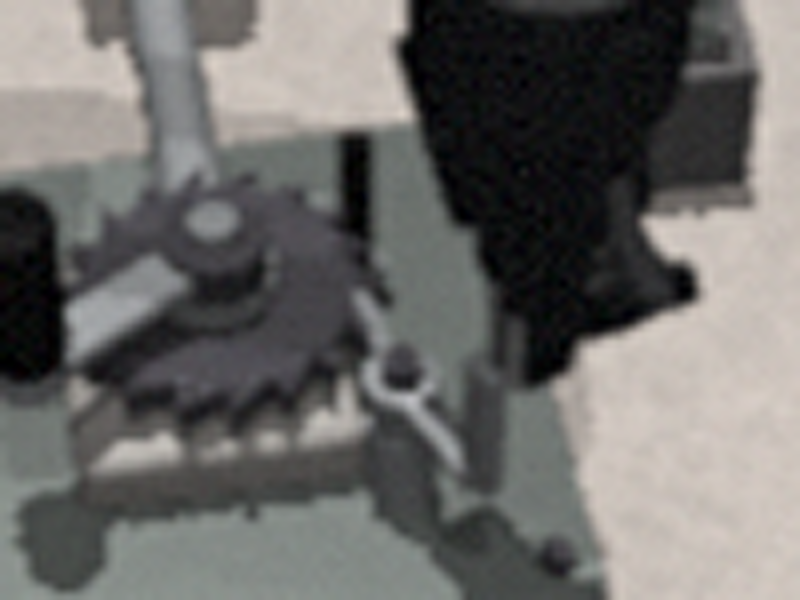

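>>> jog_arm([
  {"wx": 0,"wz": 0,"hand": 0,"tx": 0.015,"ty": 0,"tz": -0.045,"wy": 0.01},
  {"wx": 0,"wz": 0,"hand": 0,"tx": 0,"ty": 0,"tz": 0,"wy": 0},
  {"wx": 0,"wz": 0,"hand": 0,"tx": 0.015,"ty": 0,"tz": -0.045,"wy": 0.01},
  {"wx": 0,"wz": 0,"hand": 0,"tx": 0,"ty": 0,"tz": 0,"wy": 0},
  {"wx": 0,"wz": 0,"hand": 0,"tx": 0.015,"ty": 0,"tz": -0.045,"wy": 0.01},
  {"wx": 0,"wz": 0,"hand": 0,"tx": 0,"ty": 0,"tz": 0,"wy": 0},
  {"wx": 0,"wz": 0,"hand": 0,"tx": 0,"ty": 0,"tz": 0,"wy": 0},
  {"wx": 0,"wz": 0,"hand": 0,"tx": 0,"ty": 0,"tz": 0,"wy": 0},
  {"wx": 0,"wz": 0,"hand": 0,"tx": 0,"ty": 0,"tz": 0,"wy": 0},
  {"wx": 0,"wz": 0,"hand": 0,"tx": 0,"ty": 0,"tz": 0,"wy": 0},
])

```text
time: 9.6
position: [616.8, -141.6, 81.8]
tcp_rot: [-1.571, 0.0, -1.36]
contact_force: [3.1, -0.7, 0.9]
finger_gap: 0.001
```

>>> jog_arm([
  {"wx": 0,"wz": 0,"hand": 0,"tx": 0.015,"ty": 0,"tz": -0.045,"wy": 0.01},
  {"wx": 0,"wz": 0,"hand": 0,"tx": 0,"ty": 0,"tz": 0,"wy": 0},
  {"wx": 0,"wz": 0,"hand": 0,"tx": 0,"ty": 0,"tz": 0,"wy": 0},
  {"wx": 0,"wz": 0,"hand": 0,"tx": 0.015,"ty": 0,"tz": -0.045,"wy": 0.01},
  {"wx": 0,"wz": 0,"hand": 0,"tx": 0,"ty": 0,"tz": 0,"wy": 0},
  {"wx": 0,"wz": 0,"hand": 0,"tx": 0,"ty": 0,"tz": 0,"wy": 0},
  {"wx": 0,"wz": 0,"hand": 0,"tx": 0,"ty": 0,"tz": 0,"wy": 0},
  {"wx": 0,"wz": 0,"hand": 0,"tx": 0,"ty": 0,"tz": 0,"wy": 0},
  {"wx": 0,"wz": 0,"hand": 0,"tx": 0,"ty": 0,"tz": 0,"wy": 0},
  {"wx": 0,"wz": 0,"hand": 0,"tx": 0,"ty": 0,"tz": 0,"wy": 0},
])

```text
time: 10.85
position: [616.0, -142.1, 81.8]
tcp_rot: [-1.571, -0.0, -1.38]
contact_force: [3.2, -1.0, 1.1]
finger_gap: -0.002
```

```bash
python3 - <<'E'
from h import *
for i in range(2): s=snap("wrist"); st()
crop(s,"w6",150,120,400,307,3)
s=snap("side"); crop(s,"s6",215,165,315,240,8);st()
E
```

```text
10.9 [ 616.  -142.1   81.8] [-1.571 -0.    -1.38 ] F [ 2.3 -0.4  0.3] gap -0.001
10.95 [ 616.  -142.1   81.8] [-1.571 -0.    -1.38 ] F [ 2.8 -0.9  0.7] gap -0.0
11.0 [ 616.  -142.1   81.8] [-1.571 -0.    -1.38 ] F [ 2.8 -0.3 -0.1] gap 0.001
```

View pics/w6.png

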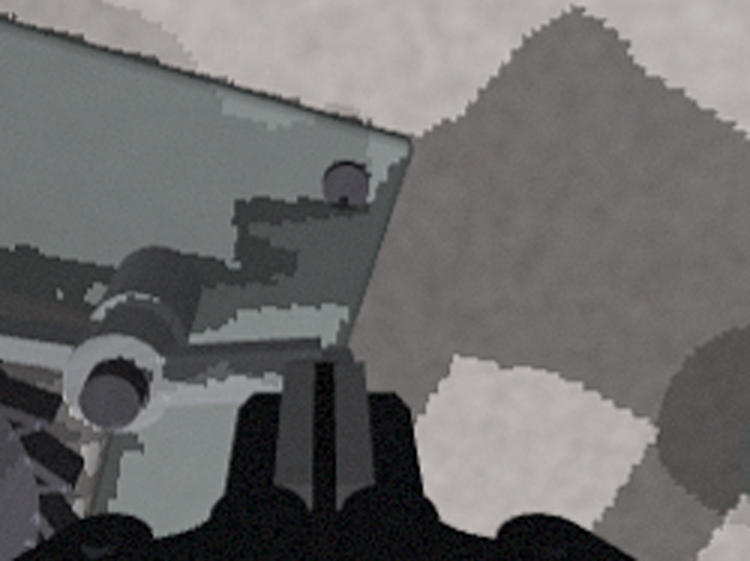

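>>> jog_arm([
  {"wx": 0,"wz": 0,"hand": 0,"tx": 0.015,"ty": 0,"tz": -0.045,"wy": 0.01},
  {"wx": 0,"wz": 0,"hand": 0,"tx": 0,"ty": 0,"tz": 0,"wy": 0},
  {"wx": 0,"wz": 0,"hand": 0,"tx": 0,"ty": 0,"tz": 0,"wy": 0},
  {"wx": 0,"wz": 0,"hand": 0,"tx": 0.015,"ty": 0,"tz": -0.045,"wy": 0.01},
  {"wx": 0,"wz": 0,"hand": 0,"tx": 0,"ty": 0,"tz": 0,"wy": 0},
  {"wx": 0,"wz": 0,"hand": 0,"tx": 0,"ty": 0,"tz": 0,"wy": 0},
  {"wx": 0,"wz": 0,"hand": 0,"tx": 0,"ty": 0,"tz": 0,"wy": 0},
  {"wx": 0,"wz": 0,"hand": 0,"tx": 0,"ty": 0,"tz": 0,"wy": 0},
  {"wx": 0,"wz": 0,"hand": 0,"tx": 0,"ty": 0,"tz": 0,"wy": 0},
  {"wx": 0,"wz": 0,"hand": 0,"tx": 0,"ty": 0,"tz": 0,"wy": 0},
])

```text
time: 12.25
position: [615.3, -142.5, 81.8]
tcp_rot: [-1.571, -0.0, -1.4]
contact_force: [5.8, -0.4, -0.5]
finger_gap: 0.002
```

```bash
python3 - <<'E'
from h import *
for i in range(2): s=snap("side"); st()
crop(s,"s7",215,165,315,240,8)
E
```

```text
12.3 [ 615.3 -142.5   81.9] [-1.57 -0.   -1.4 ] F [ 4.4 -0.8 -0.6] gap 0.002
12.35 [ 615.3 -142.5   81.9] [-1.571 -0.    -1.4  ] F [ 4.3 -1.4 -0.5] gap -0.001
```

>>> jog_arm([
  {"wx": 0,"wz": 0,"hand": 0,"tx": 0,"ty": 0,"tz": -0.04,"wy": 0},
  {"wx": 0,"wz": 0,"hand": 0,"tx": 0,"ty": 0,"tz": 0,"wy": 0},
  {"wx": 0,"wz": 0,"hand": 0,"tx": 0,"ty": 0,"tz": 0,"wy": 0},
  {"wx": 0,"wz": 0,"hand": 0,"tx": 0,"ty": 0,"tz": -0.04,"wy": 0},
  {"wx": 0,"wz": 0,"hand": 0,"tx": 0,"ty": 0,"tz": 0,"wy": 0},
  {"wx": 0,"wz": 0,"hand": 0,"tx": 0,"ty": 0,"tz": 0,"wy": 0},
  {"wx": 0,"wz": 0,"hand": 0,"tx": 0,"ty": 0,"tz": 0,"wy": 0},
  {"wx": 0,"wz": 0,"hand": 0,"tx": 0,"ty": 0,"tz": 0,"wy": 0},
  {"wx": 0,"wz": 0,"hand": 0,"tx": 0,"ty": 0,"tz": 0,"wy": 0},
  {"wx": 0,"wz": 0,"hand": 0,"tx": 0,"ty": 0,"tz": 0,"wy": 0},
])

```text
time: 13.6
position: [615.2, -142.5, 81.9]
tcp_rot: [-1.569, -0.0, -1.4]
contact_force: [7.5, 0.3, -2.3]
finger_gap: 0.001
```

>>> jog_arm([
  {"wx": 0,"wz": 0,"hand": 0,"tx": 0,"ty": 0,"tz": 1.5,"wy": 0},
  {"wx": 0,"wz": 0,"hand": 0,"tx": 0,"ty": 0,"tz": 1.5,"wy": 0},
  {"wx": 0,"wz": 0,"hand": 0,"tx": 0,"ty": -3.3,"tz": 0,"wy": 0.06},
  {"wx": 0,"wz": 0,"hand": 0,"tx": 0,"ty": -3.3,"tz": 0,"wy": 0.06},
  {"wx": 0,"wz": 0,"hand": 0,"tx": 0,"ty": -3.3,"tz": 0,"wy": 0.051},
  {"wx": 0,"wz": 0,"hand": 1,"tx": -1.58,"ty": 0,"tz": -4.12,"wy": 0},
  {"wx": 0,"wz": 0,"hand": 1,"tx": -1.58,"ty": 0,"tz": -4.12,"wy": 0},
  {"wx": 0,"wz": 0,"hand": 1,"tx": -1.58,"ty": 0,"tz": -4.12,"wy": 0},
  {"wx": 0,"wz": 0,"hand": 1,"tx": -1.58,"ty": 0,"tz": -4.12,"wy": 0},
  {"wx": 0,"wz": 0,"hand": 1,"tx": 0,"ty": 0,"tz": 0,"wy": 0},
])

```text
time: 14.85
position: [475.2, -72.9, 179.4]
tcp_rot: [-1.576, 0.001, -1.57]
contact_force: [-0.0, -0.5, -0.1]
finger_gap: 0.998
```

```bash
python3 - <<'E'
from h import *
s=snap("wrist"); st()
p=proj(s,[(545.8,-40,88),(480,-74,143),(591.2,-100.4,67.6)]); print(p.round(0)); crop(s,"w8",0,0,512,384,1.5,p)
s=snap("top"); crop(s,"t8",205,140,325,245,6)
E
```

```text
14.9 [477.3 -73.7 180.3] [-1.573  0.    -1.571] F [ 0.9 -0.8 -0.6] gap 0.996
[[216. 101.]
 [260. 206.]
 [293.  40.]]
```

View pics/w8.png

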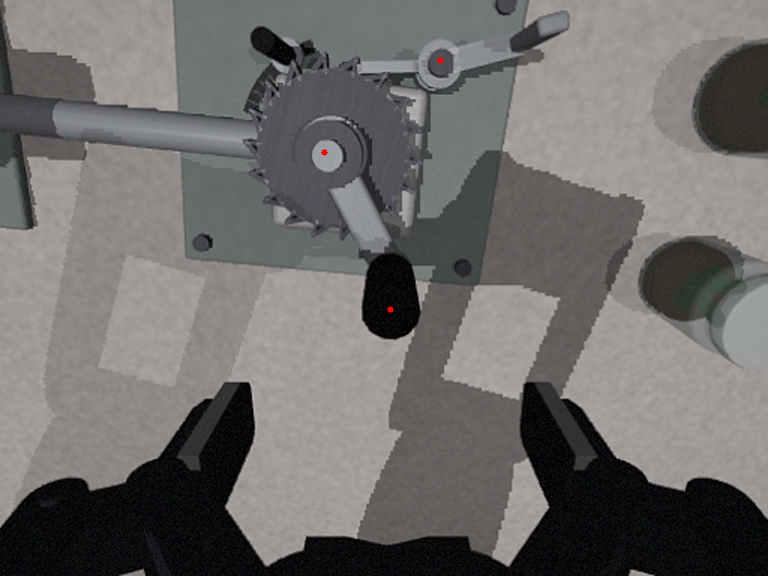

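View pics/t8.png

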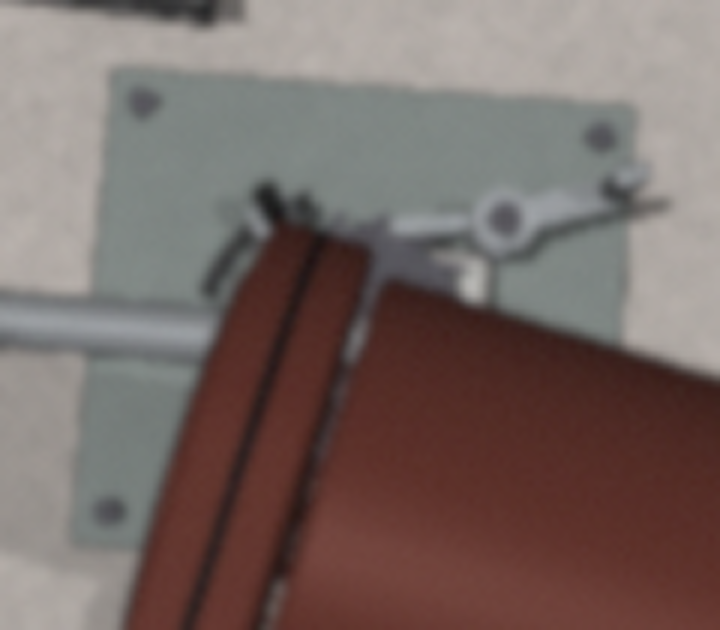

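>>> jog_arm([
  {"wx": 0,"wz": 0,"hand": 1,"tx": 0,"ty": 0,"tz": 0.1,"wy": 0},
  {"wx": 0,"wz": 0,"hand": 1,"tx": 0,"ty": 2.8,"tz": 0,"wy": 0},
  {"wx": 0,"wz": 0,"hand": 1,"tx": 0,"ty": 2.8,"tz": 0,"wy": 0},
  {"wx": 0,"wz": 0,"hand": 1,"tx": 0,"ty": 2.8,"tz": 0,"wy": 0},
  {"wx": 0,"wz": 0,"hand": 1,"tx": 0,"ty": 0,"tz": 0,"wy": 0},
  {"wx": 0,"wz": 0,"hand": 1,"tx": 0,"ty": 0,"tz": 0,"wy": 0},
  {"wx": 0,"wz": 0,"hand": 1,"tx": 0,"ty": 0,"tz": 0,"wy": 0},
  {"wx": 0,"wz": 0,"hand": 1,"tx": 0,"ty": 0,"tz": 0,"wy": 0},
  {"wx": 0,"wz": 0,"hand": 1,"tx": 0,"ty": 0,"tz": 0,"wy": 0},
  {"wx": 0,"wz": 0,"hand": 1,"tx": 0,"ty": 0,"tz": 0,"wy": 0},
])

```text
time: 16.2
position: [480.3, -74.3, 97.0]
tcp_rot: [-1.57, -0.0, -1.571]
contact_force: [0.0, -0.3, -0.4]
finger_gap: 1.0
```

```bash
python3 - <<'E'
from h import *
s=snap("wrist"); st(); crop(s,"w9",0,0,512,384,1.5)
E
```

```text
16.25 [480.2 -74.3  97. ] [-1.571 -0.    -1.571] F [-0.7  0.1 -0.3] gap 1.001
```

View pics/w9.png

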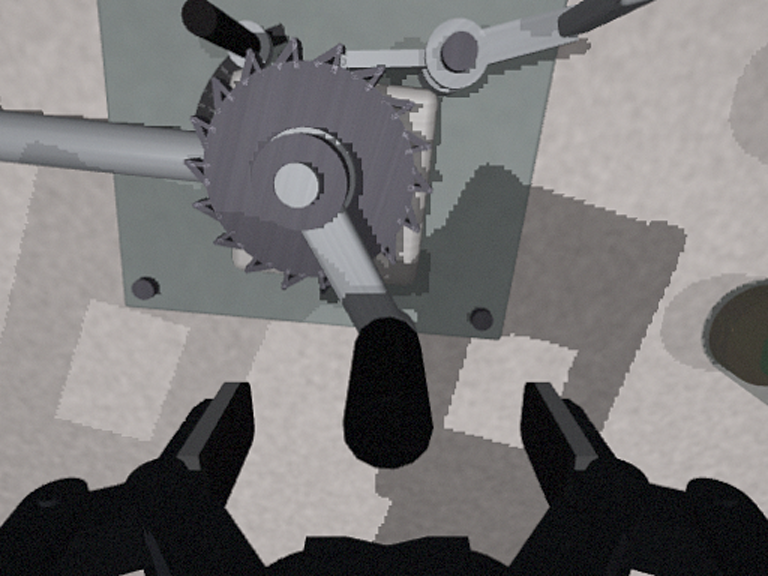

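>>> jog_arm([
  {"wx": 0,"wz": 0,"hand": 0.3,"tx": 0,"ty": 0,"tz": 0,"wy": 0},
  {"wx": 0,"wz": 0,"hand": 0,"tx": 0,"ty": 0,"tz": 0,"wy": 0},
  {"wx": 0,"wz": 0,"hand": 0,"tx": 0,"ty": 0,"tz": 0,"wy": 0},
  {"wx": 0,"wz": 0,"hand": 0,"tx": 0,"ty": 0,"tz": 0,"wy": 0},
  {"wx": 0,"wz": 0,"hand": 0,"tx": 0,"ty": 0,"tz": 0,"wy": 0},
  {"wx": 0,"wz": 0,"hand": 0,"tx": 0,"ty": 0,"tz": 0,"wy": 0},
  {"wx": 0,"wz": 0,"hand": 0,"tx": 0,"ty": 0,"tz": 0,"wy": 0},
  {"wx": 0,"wz": 0,"hand": 0,"tx": 0,"ty": 0,"tz": 0,"wy": 0},
  {"wx": 0,"wz": 0,"hand": 0,"tx": 0,"ty": 0,"tz": 0,"wy": 0},
  {"wx": 0,"wz": 0,"hand": 0,"tx": 0,"ty": 0,"tz": 0,"wy": 0},
])

```text
time: 17.5
position: [480.2, -74.5, 97.0]
tcp_rot: [-1.571, -0.0, -1.571]
contact_force: [-1.7, -0.8, 4.8]
finger_gap: 0.302
```

```bash
python3 - <<'E'
from h import *
s=snap("wrist"); st(); crop(s,"w10",0,0,512,384,1.5)
c=np.array([545.8,-40]); a0=np.arctan2(-74+40,480-545.8); print(a0)
for a in np.arange(0,0.21,0.02): print(round(a,2),(c+74*np.array([np.cos(a0+a),np.sin(a0+a)])-[480,-74]).round(1))
E
```

```text
17.55 [480.2 -74.5  97. ] [-1.571 -0.    -1.571] F [-1.6 -2.2  5.7] gap 0.305
-2.6646608019178815
0.0 [0.1 0. ]
0.02 [ 0.8 -1.3]
0.04 [ 1.5 -2.6]
0.06 [ 2.2 -3.9]
0.08 [ 3.  -5.1]
0.1 [ 3.8 -6.4]
0.12 [ 4.6 -7.6]
0.14 [ 5.4 -8.8]
0.16 [  6.3 -10. ]
0.18 [  7.2 -11.2]
0.2 [  8.1 -12.4]
```

View pics/w10.png

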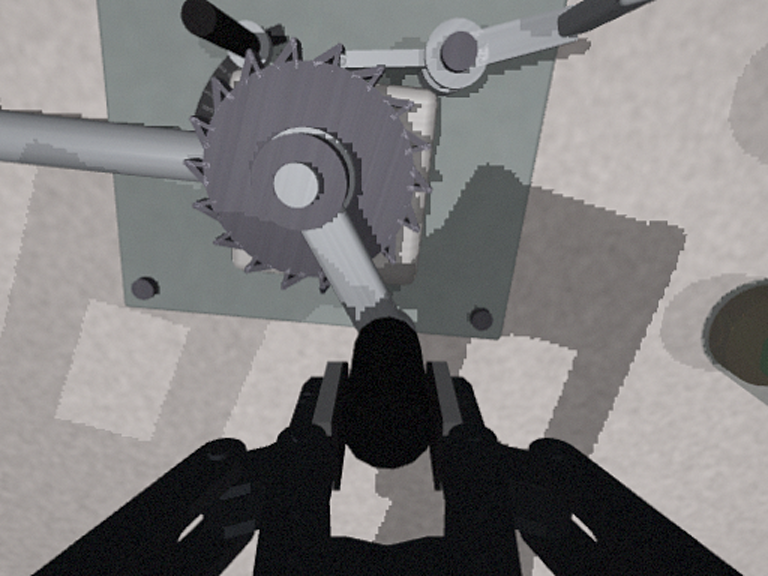

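>>> jog_arm([
  {"wx": 0,"wz": 0,"hand": 0,"tx": 0.1,"ty": 0,"tz": 0.055,"wy": 0},
  {"wx": 0,"wz": 0,"hand": 0,"tx": 0.1,"ty": 0,"tz": 0.055,"wy": 0},
  {"wx": 0,"wz": 0,"hand": 0,"tx": 0.1,"ty": 0,"tz": 0.06,"wy": 0},
  {"wx": 0,"wz": 0,"hand": 0,"tx": 0.1,"ty": 0,"tz": 0.06,"wy": 0},
  {"wx": 0,"wz": 0,"hand": 0,"tx": 0.1,"ty": 0,"tz": 0.06,"wy": 0},
  {"wx": 0,"wz": 0,"hand": 0,"tx": 0.1,"ty": 0,"tz": 0.06,"wy": 0},
  {"wx": 0,"wz": 0,"hand": 0,"tx": 0.1,"ty": 0,"tz": 0.06,"wy": 0},
  {"wx": 0,"wz": 0,"hand": 0,"tx": 0.1,"ty": 0,"tz": 0.065,"wy": 0},
  {"wx": 0,"wz": 0,"hand": 0,"tx": 0.1,"ty": 0,"tz": 0.065,"wy": 0},
  {"wx": 0,"wz": 0,"hand": 0,"tx": 0,"ty": 0,"tz": 0,"wy": 0},
])

```text
time: 18.8
position: [484.0, -81.3, 96.9]
tcp_rot: [-1.575, 0.004, -1.571]
contact_force: [-8.1, 6.7, 11.7]
finger_gap: 0.31
```

```bash
python3 - <<'E'
from h import *
s=snap("wrist"); st(); crop(s,"w11",0,0,512,384,1.5)
E
```

```text
18.85 [484.  -81.2  96.9] [-1.575  0.004 -1.571] F [-9.   7.4 13.1] gap 0.308
```

View pics/w11.png

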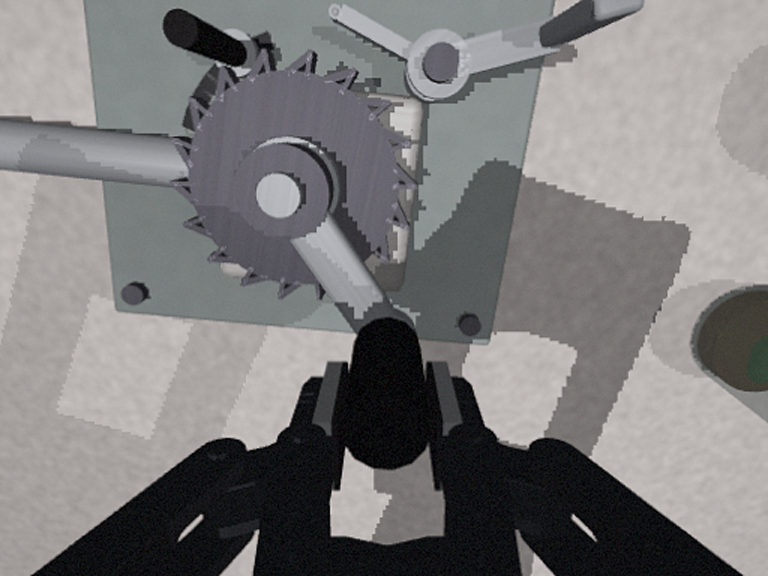

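```bash
cat > arc.py <<'E'
import numpy as np,sys
def arc(x,y,a0,step,n,c=(546,-40),R=74.5):
    p=np.array([x,y],float)
    for i in range(1,n+1):
        a=a0-step*i; q=np.array(c)+R*np.array([np.cos(a),np.sin(a)]); d=(q-p).round(1); p=p+d
        print('"tx": %.2f, "tz": %.2f'%(-d[1]/10,d[0]/10),"a=%.3f"%a,p.round(1)) if 1 else 0
E
python3 - <<'E'
from arc import *
arc(485.6,-83.5,3.766,0.06,47)
E
```

```text
"tx": -0.36, "tz": -0.25 a=3.706 [483.1 -79.9]
"tx": -0.39, "tz": -0.23 a=3.646 [480.8 -76. ]
"tx": -0.40, "tz": -0.21 a=3.586 [478.7 -72. ]
"tx": -0.41, "tz": -0.18 a=3.526 [476.9 -67.9]
"tx": -0.42, "tz": -0.15 a=3.466 [475.4 -63.7]
"tx": -0.42, "tz": -0.13 a=3.406 [474.1 -59.5]
"tx": -0.44, "tz": -0.10 a=3.346 [473.1 -55.1]
"tx": -0.44, "tz": -0.08 a=3.286 [472.3 -50.7]
"tx": -0.44, "tz": -0.05 a=3.226 [471.8 -46.3]
"tx": -0.45, "tz": -0.03 a=3.166 [471.5 -41.8]
"tx": -0.45, "tz": 0.00 a=3.106 [471.5 -37.3]
"tx": -0.44, "tz": 0.03 a=3.046 [471.8 -32.9]
"tx": -0.44, "tz": 0.06 a=2.986 [472.4 -28.5]
"tx": -0.44, "tz": 0.08 a=2.926 [473.2 -24.1]
"tx": -0.44, "tz": 0.11 a=2.866 [474.3 -19.7]
"tx": -0.42, "tz": 0.14 a=2.806 [475.7 -15.5]
"tx": -0.42, "tz": 0.16 a=2.746 [477.3 -11.3]
"tx": -0.41, "tz": 0.18 a=2.686 [479.1  -7.2]
"tx": -0.39, "tz": 0.21 a=2.626 [481.2  -3.3]
"tx": -0.39, "tz": 0.23 a=2.566 [483.5   0.6]
"tx": -0.36, "tz": 0.25 a=2.506 [486.    4.2]
"tx": -0.35, "tz": 0.28 a=2.446 [488.8   7.7]
"tx": -0.34, "tz": 0.30 a=2.386 [491.8  11.1]
"tx": -0.31, "tz": 0.31 a=2.326 
[... 360 characters left out ...]
a=1.846 [525.8  31.7]
"tx": -0.11, "tz": 0.43 a=1.786 [530.1  32.8]
"tx": -0.08, "tz": 0.44 a=1.726 [534.5  33.6]
"tx": -0.06, "tz": 0.44 a=1.666 [538.9  34.2]
"tx": -0.03, "tz": 0.45 a=1.606 [543.4  34.5]
"tx": 0.00, "tz": 0.44 a=1.546 [547.8  34.5]
"tx": 0.03, "tz": 0.45 a=1.486 [552.3  34.2]
"tx": 0.05, "tz": 0.44 a=1.426 [556.7  33.7]
"tx": 0.08, "tz": 0.45 a=1.366 [561.2  32.9]
"tx": 0.10, "tz": 0.43 a=1.306 [565.5  31.9]
"tx": 0.13, "tz": 0.43 a=1.246 [569.8  30.6]
"tx": 0.15, "tz": 0.42 a=1.186 [574.   29.1]
"tx": 0.18, "tz": 0.41 a=1.126 [578.1  27.3]
"tx": 0.21, "tz": 0.39 a=1.066 [582.   25.2]
"tx": 0.23, "tz": 0.39 a=1.006 [585.9  22.9]
"tx": 0.25, "tz": 0.37 a=0.946 [589.6  20.4]
```

>>> jog_arm([
  {"wx": 0,"wz": 0,"hand": 0,"tx": -0.36,"ty": 0,"tz": -0.25,"wy": 0},
  {"wx": 0,"wz": 0,"hand": 0,"tx": -0.39,"ty": 0,"tz": -0.23,"wy": 0},
  {"wx": 0,"wz": 0,"hand": 0,"tx": -0.4,"ty": 0,"tz": -0.21,"wy": 0},
  {"wx": 0,"wz": 0,"hand": 0,"tx": -0.41,"ty": 0,"tz": -0.18,"wy": 0},
  {"wx": 0,"wz": 0,"hand": 0,"tx": -0.42,"ty": 0,"tz": -0.15,"wy": 0},
  {"wx": 0,"wz": 0,"hand": 0,"tx": -0.42,"ty": 0,"tz": -0.13,"wy": 0},
  {"wx": 0,"wz": 0,"hand": 0,"tx": -0.44,"ty": 0,"tz": -0.1,"wy": 0},
  {"wx": 0,"wz": 0,"hand": 0,"tx": -0.44,"ty": 0,"tz": -0.08,"wy": 0},
  {"wx": 0,"wz": 0,"hand": 0,"tx": -0.44,"ty": 0,"tz": -0.05,"wy": 0},
  {"wx": 0,"wz": 0,"hand": 0,"tx": -0.45,"ty": 0,"tz": -0.03,"wy": 0},
])

```text
time: 20.1
position: [472.4, -38.9, 97.0]
tcp_rot: [-1.569, 0.004, -1.571]
contact_force: [2.8, 9.2, 3.3]
finger_gap: 0.304
```

```bash
python3 - <<'E'
from h import *
s=snap("wrist"); st(); crop(s,"w12",0,0,512,384,1.5)
E
```

```text
20.15 [472.5 -38.4  97. ] [-1.568  0.005 -1.571] F [ 1.5 10.9  4.1] gap 0.306
```

View pics/w12.png

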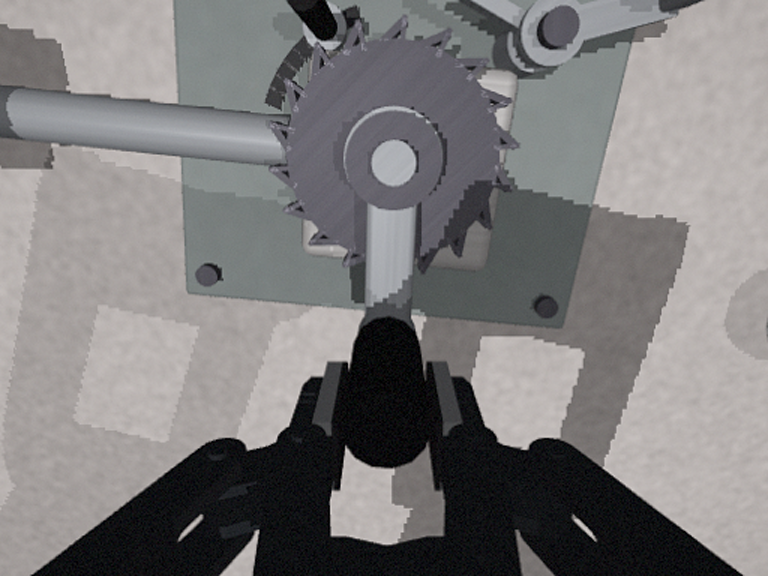

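>>> jog_arm([
  {"wx": 0,"wz": 0,"hand": 0,"tx": -0.45,"ty": 0,"tz": 0.0,"wy": 0},
  {"wx": 0,"wz": 0,"hand": 0,"tx": -0.44,"ty": 0,"tz": 0.03,"wy": 0},
  {"wx": 0,"wz": 0,"hand": 0,"tx": -0.44,"ty": 0,"tz": 0.06,"wy": 0},
  {"wx": 0,"wz": 0,"hand": 0,"tx": -0.44,"ty": 0,"tz": 0.08,"wy": 0},
  {"wx": 0,"wz": 0,"hand": 0,"tx": -0.44,"ty": 0,"tz": 0.11,"wy": 0},
  {"wx": 0,"wz": 0,"hand": 0,"tx": -0.42,"ty": 0,"tz": 0.14,"wy": 0},
  {"wx": 0,"wz": 0,"hand": 0,"tx": -0.42,"ty": 0,"tz": 0.16,"wy": 0},
  {"wx": 0,"wz": 0,"hand": 0,"tx": -0.41,"ty": 0,"tz": 0.18,"wy": 0},
  {"wx": 0,"wz": 0,"hand": 0,"tx": -0.39,"ty": 0,"tz": 0.21,"wy": 0},
  {"wx": 0,"wz": 0,"hand": 0,"tx": -0.39,"ty": 0,"tz": 0.23,"wy": 0},
])

```text
time: 21.4
position: [486.3, 2.3, 97.2]
tcp_rot: [-1.564, 0.002, -1.571]
contact_force: [10.8, 5.0, -4.7]
finger_gap: 0.306
```

>>> jog_arm([
  {"wx": 0,"wz": 0,"hand": 0,"tx": -0.36,"ty": 0,"tz": 0.25,"wy": 0},
  {"wx": 0,"wz": 0,"hand": 0,"tx": -0.35,"ty": 0,"tz": 0.28,"wy": 0},
  {"wx": 0,"wz": 0,"hand": 0,"tx": -0.34,"ty": 0,"tz": 0.3,"wy": 0},
  {"wx": 0,"wz": 0,"hand": 0,"tx": -0.31,"ty": 0,"tz": 0.31,"wy": 0},
  {"wx": 0,"wz": 0,"hand": 0,"tx": -0.3,"ty": 0,"tz": 0.34,"wy": 0},
  {"wx": 0,"wz": 0,"hand": 0,"tx": -0.28,"ty": 0,"tz": 0.35,"wy": 0},
  {"wx": 0,"wz": 0,"hand": 0,"tx": -0.25,"ty": 0,"tz": 0.37,"wy": 0},
  {"wx": 0,"wz": 0,"hand": 0,"tx": -0.23,"ty": 0,"tz": 0.38,"wy": 0},
  {"wx": 0,"wz": 0,"hand": 0,"tx": -0.21,"ty": 0,"tz": 0.39,"wy": 0},
  {"wx": 0,"wz": 0,"hand": 0,"tx": -0.19,"ty": 0,"tz": 0.41,"wy": 0},
])

```text
time: 22.65
position: [520.6, 28.9, 97.1]
tcp_rot: [-1.564, -0.0, -1.571]
contact_force: [10.9, -2.9, -5.7]
finger_gap: 0.306
```

```bash
python3 - <<'E'
from h import *
s=snap("wrist"); st(); crop(s,"w13",0,0,512,384,1.5)
E
```

```text
22.7 [521.2  29.1  97.2] [-1.563  0.    -1.571] F [12.1 -0.6 -5.9] gap 0.304
```

View pics/w13.png

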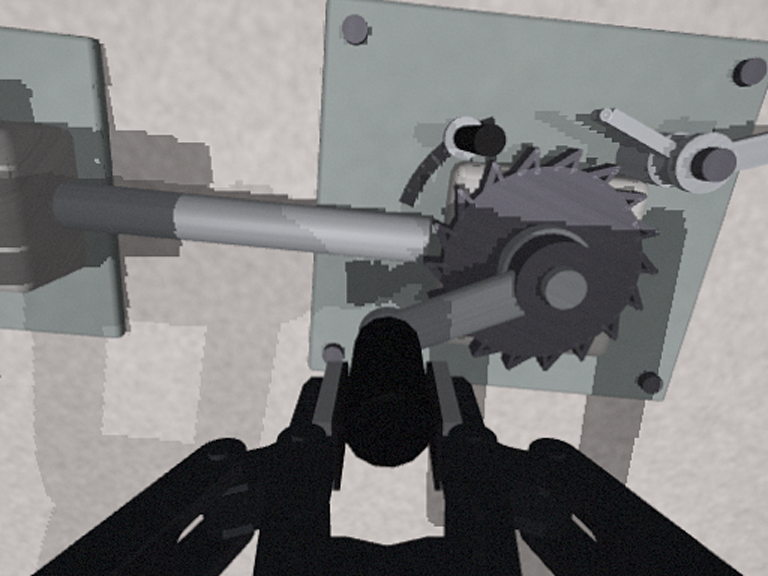

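>>> jog_arm([
  {"wx": 0,"wz": 0,"hand": 0,"tx": -0.16,"ty": 0,"tz": 0.42,"wy": 0},
  {"wx": 0,"wz": 0,"hand": 0,"tx": -0.13,"ty": 0,"tz": 0.43,"wy": 0},
  {"wx": 0,"wz": 0,"hand": 0,"tx": -0.11,"ty": 0,"tz": 0.43,"wy": 0},
  {"wx": 0,"wz": 0,"hand": 0,"tx": -0.08,"ty": 0,"tz": 0.44,"wy": 0},
  {"wx": 0,"wz": 0,"hand": 0,"tx": -0.06,"ty": 0,"tz": 0.44,"wy": 0},
  {"wx": 0,"wz": 0,"hand": 0,"tx": -0.03,"ty": 0,"tz": 0.45,"wy": 0},
  {"wx": 0,"wz": 0,"hand": 0,"tx": 0.0,"ty": 0,"tz": 0.44,"wy": 0},
  {"wx": 0,"wz": 0,"hand": 0,"tx": 0.03,"ty": 0,"tz": 0.45,"wy": 0},
  {"wx": 0,"wz": 0,"hand": 0,"tx": 0.05,"ty": 0,"tz": 0.44,"wy": 0},
  {"wx": 0,"wz": 0,"hand": 0,"tx": 0.08,"ty": 0,"tz": 0.45,"wy": 0},
])

```text
time: 23.95
position: [564.2, 31.9, 97.1]
tcp_rot: [-1.565, -0.002, -1.571]
contact_force: [8.6, -4.2, -2.4]
finger_gap: 0.307
```

```bash
python3 - <<'E'
from h import *
s=snap("wrist"); st(); crop(s,"w14",0,0,512,384,1.5)
E
```

```text
24.0 [564.8  31.7  97.2] [-1.564 -0.002 -1.572] F [10.1 -4.6 -4.8] gap 0.306
```

View pics/w14.png

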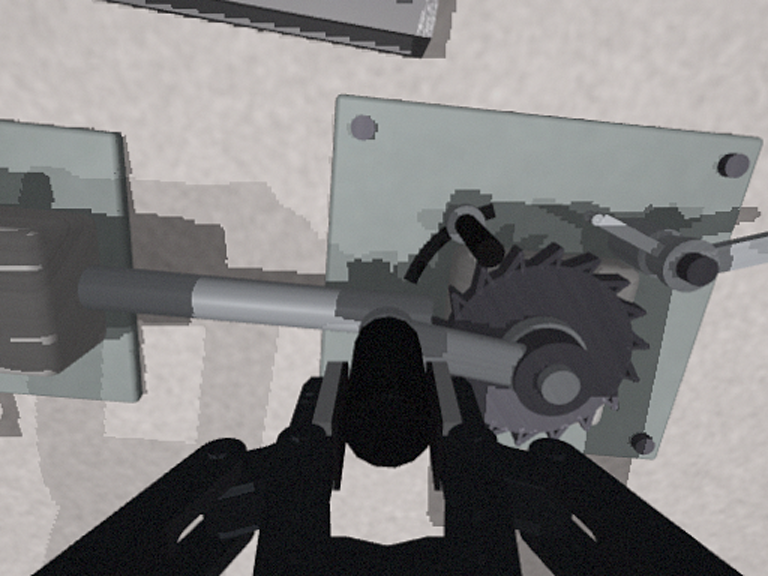

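```bash
python3 - <<'E'
from h import *
from arc import *
s=snap("wrist")
for c in [(486,252),(490,256)]:
    p=atz(s,c[0]/1.5,c[1]/1.5,78); d=p[:2]-[546,-40]; print(p.round(1),np.hypot(*d),np.arctan2(d[1],d[0]))
a,b=atz(s,470/1.5,333/1.5,79),atz(s,458/1.5,373/1.5,79); print("arm w",np.linalg.norm(a-b))
arc(561.2,32.9,1.366,0.05,9)
print('slow');arc(589.6,20.4,0.916,0.025,18)
E
```

```text
[601.2  -8.   78. ] 63.79044855136332 0.5251954392414055
[599.5  -9.7  78. ] 61.49454765503071 0.5145387635837031
arm w 19.474791641426798
"tx": 0.08, "tz": 0.36 a=1.316 [564.8  32.1]
"tx": 0.10, "tz": 0.36 a=1.266 [568.4  31.1]
"tx": 0.12, "tz": 0.35 a=1.216 [571.9  29.9]
"tx": 0.14, "tz": 0.34 a=1.166 [575.3  28.5]
"tx": 0.16, "tz": 0.34 a=1.116 [578.7  26.9]
"tx": 0.17, "tz": 0.33 a=1.066 [582.   25.2]
"tx": 0.19, "tz": 0.32 a=1.016 [585.2  23.3]
"tx": 0.20, "tz": 0.32 a=0.966 [588.4  21.3]
"tx": 0.22, "tz": 0.30 a=0.916 [591.4  19.1]
slow
"tx": 0.25, "tz": 0.32 a=0.891 [592.8  17.9]
"tx": 0.12, "tz": 0.15 a=0.866 [594.3  16.7]
"tx": 0.12, "tz": 0.14 a=0.841 [595.7  15.5]
"tx": 0.12, "tz": 0.13 a=0.816 [597.   14.3]
"tx": 0.13, "tz": 0.14 a=0.791 [598.4  13. ]
"tx": 0.14, "tz": 0.13 a=0.766 [599.7  11.6]
"tx": 0.13, "tz": 0.13 a=0.741 [601.   10.3]
"tx": 0.14, "tz": 0.12 a=0.716 [602.2   8.9]
"tx": 0.14, "tz": 0.12 a=0.691 [603.4   7.5]
"tx": 0.15, "tz": 0.12 a=0.666 [604.6   6. ]
"tx": 0.14, "tz": 0.11 a=0.641 [605.7   4.6]
"tx": 0.16, "tz": 0.11 a=0.616 [606.8   3. ]
"tx": 0.15, "tz": 0.11 a=0.591 [607.9   1.5]
"tx": 0.15, "tz": 0.10 a=0.566 [608.9  -0. ]
"tx": 0.16, "tz": 0.10 a=0.541 [609.9  -1.6]
"tx": 0.16, "tz": 0.09 a=0.516 [610.8  -3.2]
"tx": 0.17, "tz": 0.09 a=0.491 [611.7  -4.9]
"tx": 0.16, "tz": 0.09 a=0.466 [612.6  -6.5]
```

>>> jog_arm([
  {"wx": 0,"wz": 0,"hand": 0,"tx": 0.08,"ty": 0,"tz": 0.36,"wy": 0},
  {"wx": 0,"wz": 0,"hand": 0,"tx": 0.1,"ty": 0,"tz": 0.36,"wy": 0},
  {"wx": 0,"wz": 0,"hand": 0,"tx": 0.12,"ty": 0,"tz": 0.35,"wy": 0},
  {"wx": 0,"wz": 0,"hand": 0,"tx": 0.14,"ty": 0,"tz": 0.34,"wy": 0},
  {"wx": 0,"wz": 0,"hand": 0,"tx": 0.16,"ty": 0,"tz": 0.34,"wy": 0},
  {"wx": 0,"wz": 0,"hand": 0,"tx": 0.17,"ty": 0,"tz": 0.33,"wy": 0},
  {"wx": 0,"wz": 0,"hand": 0,"tx": 0.19,"ty": 0,"tz": 0.32,"wy": 0},
  {"wx": 0,"wz": 0,"hand": 0,"tx": 0.2,"ty": 0,"tz": 0.32,"wy": 0},
  {"wx": 0,"wz": 0,"hand": 0,"tx": 0,"ty": 0,"tz": 0,"wy": 0},
  {"wx": 0,"wz": 0,"hand": 0,"tx": 0,"ty": 0,"tz": 0,"wy": 0},
])

```text
time: 25.3
position: [591.4, 19.6, 97.2]
tcp_rot: [-1.564, -0.003, -1.572]
contact_force: [8.8, -6.9, -2.4]
finger_gap: 0.306
```

```bash
cat >> h.py <<'E'
def tang():
    s=st(); d=s["position"][:2]-np.array([546,-40]); a=np.arctan2(d[1],d[0]); F=s["contact_force"][:2]
    print("ang %.3f R %.1f Fcw %.1f Frad %.1f"%(a,np.hypot(*d),F@[np.sin(a),-np.cos(a)],F@[np.cos(a),np.sin(a)]))
E
python3 - <<'E'
from h import *
for i in range(2): s=snap("wrist"); tang()
crop(s,"w15",0,0,512,384,1.5)
E
```

```text
25.35 [591.4  19.6  97.2] [-1.564 -0.003 -1.572] F [ 9.4 -6.  -3. ] gap 0.3
ang 0.920 R 74.9 Fcw 11.1 Frad 0.9
25.4 [591.4  19.6  97.2] [-1.564 -0.003 -1.572] F [ 9.1 -6.4 -2.7] gap 0.308
ang 0.920 R 74.9 Fcw 11.1 Frad 0.4
```

View pics/w15.png

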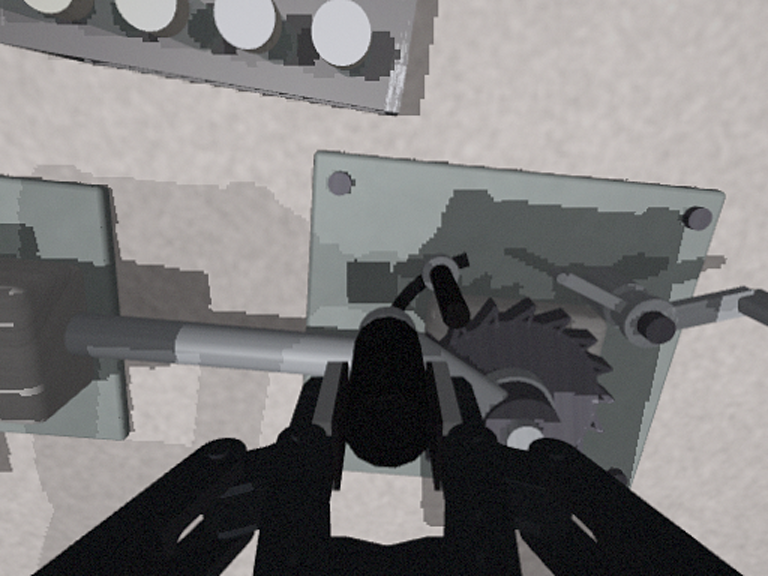

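```bash
python3 - <<'E'
from arc import *
arc(588.4,21.3,0.966,0.02,16)
E
```

```text
"tx": 0.09, "tz": 0.12 a=0.946 [589.6  20.4]
"tx": 0.09, "tz": 0.12 a=0.926 [590.8  19.5]
"tx": 0.09, "tz": 0.12 a=0.906 [592.   18.6]
"tx": 0.09, "tz": 0.11 a=0.886 [593.1  17.7]
"tx": 0.10, "tz": 0.12 a=0.866 [594.3  16.7]
"tx": 0.09, "tz": 0.11 a=0.846 [595.4  15.8]
"tx": 0.10, "tz": 0.11 a=0.826 [596.5  14.8]
"tx": 0.10, "tz": 0.11 a=0.806 [597.6  13.8]
"tx": 0.11, "tz": 0.10 a=0.786 [598.6  12.7]
"tx": 0.11, "tz": 0.11 a=0.766 [599.7  11.6]
"tx": 0.10, "tz": 0.10 a=0.746 [600.7  10.6]
"tx": 0.11, "tz": 0.10 a=0.726 [601.7   9.5]
"tx": 0.12, "tz": 0.10 a=0.706 [602.7   8.3]
"tx": 0.11, "tz": 0.09 a=0.686 [603.6   7.2]
"tx": 0.12, "tz": 0.10 a=0.666 [604.6   6. ]
"tx": 0.12, "tz": 0.09 a=0.646 [605.5   4.8]
```

>>> jog_arm([
  {"wx": 0,"wz": 0,"hand": 0,"tx": 0.09,"ty": 0,"tz": 0.12,"wy": 0},
  {"wx": 0,"wz": 0,"hand": 0,"tx": 0.09,"ty": 0,"tz": 0.12,"wy": 0},
  {"wx": 0,"wz": 0,"hand": 0,"tx": 0.09,"ty": 0,"tz": 0.12,"wy": 0},
  {"wx": 0,"wz": 0,"hand": 0,"tx": 0.09,"ty": 0,"tz": 0.11,"wy": 0},
  {"wx": 0,"wz": 0,"hand": 0,"tx": 0.1,"ty": 0,"tz": 0.12,"wy": 0},
  {"wx": 0,"wz": 0,"hand": 0,"tx": 0.09,"ty": 0,"tz": 0.11,"wy": 0},
  {"wx": 0,"wz": 0,"hand": 0,"tx": 0,"ty": 0,"tz": 0,"wy": 0},
  {"wx": 0,"wz": 0,"hand": 0,"tx": 0,"ty": 0,"tz": 0,"wy": 0},
  {"wx": 0,"wz": 0,"hand": 0,"tx": 0,"ty": 0,"tz": 0,"wy": 0},
  {"wx": 0,"wz": 0,"hand": 0,"tx": 0,"ty": 0,"tz": 0,"wy": 0},
])

```text
time: 26.65
position: [598.1, 14.0, 97.2]
tcp_rot: [-1.565, -0.003, -1.572]
contact_force: [8.4, -7.9, -3.1]
finger_gap: 0.31
```

```bash
python3 - <<'E'
from h import *
for i in range(2): s=snap("wrist"); tang()
crop(s,"w16",200,140,400,290,4)
E
```

```text
26.7 [598.2  14.   97.2] [-1.565 -0.003 -1.572] F [ 7.6 -6.6 -3.1] gap 0.303
ang 0.803 R 75.1 Fcw 10.0 Frad 0.6
26.75 [598.1  14.   97.2] [-1.565 -0.003 -1.572] F [ 7.9 -7.  -3.2] gap 0.307
ang 0.803 R 75.1 Fcw 10.6 Frad 0.5
```

View pics/w16.png

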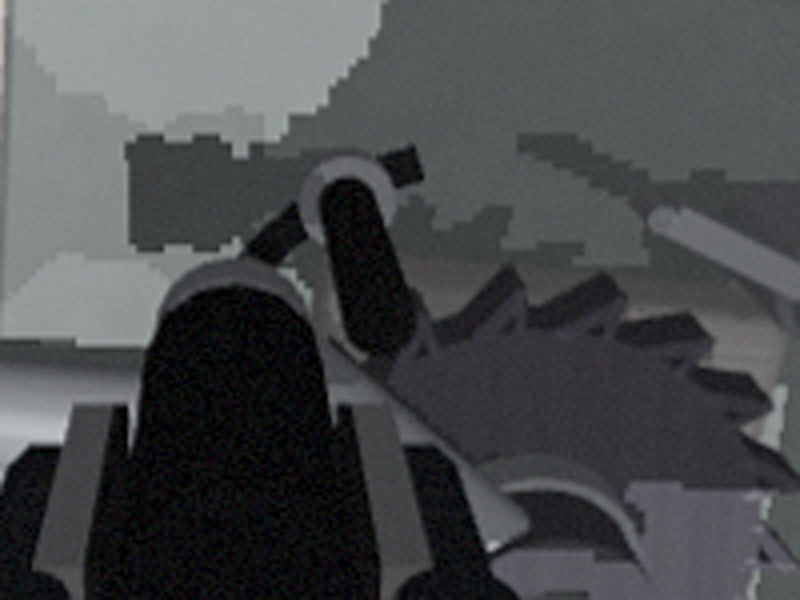

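>>> jog_arm([
  {"wx": 0,"wz": 0,"hand": 0,"tx": 0.05,"ty": 0,"tz": 0.055,"wy": 0},
  {"wx": 0,"wz": 0,"hand": 0,"tx": 0.05,"ty": 0,"tz": 0.055,"wy": 0},
  {"wx": 0,"wz": 0,"hand": 0,"tx": 0.05,"ty": 0,"tz": 0.055,"wy": 0},
  {"wx": 0,"wz": 0,"hand": 0,"tx": 0.05,"ty": 0,"tz": 0.055,"wy": 0},
  {"wx": 0,"wz": 0,"hand": 0,"tx": 0,"ty": 0,"tz": 0,"wy": 0},
  {"wx": 0,"wz": 0,"hand": 0,"tx": 0,"ty": 0,"tz": 0,"wy": 0},
  {"wx": 0,"wz": 0,"hand": 0,"tx": 0,"ty": 0,"tz": 0,"wy": 0},
  {"wx": 0,"wz": 0,"hand": 0,"tx": 0,"ty": 0,"tz": 0,"wy": 0},
  {"wx": 0,"wz": 0,"hand": 0,"tx": 0,"ty": 0,"tz": 0,"wy": 0},
  {"wx": 0,"wz": 0,"hand": 0,"tx": 0,"ty": 0,"tz": 0,"wy": 0},
])

```text
time: 28.0
position: [600.2, 12.0, 97.2]
tcp_rot: [-1.565, -0.003, -1.572]
contact_force: [8.0, -6.7, -1.6]
finger_gap: 0.305
```

```bash
python3 - <<'E'
from h import *
for i in range(3): s=snap("wrist"); tang()
E
```

```text
28.05 [600.3  12.   97.2] [-1.565 -0.003 -1.572] F [ 9.1 -7.2 -2.6] gap 0.302
ang 0.764 R 75.2 Fcw 11.5 Frad 1.6
28.1 [600.2  12.1  97.2] [-1.565 -0.003 -1.572] F [ 8.4 -7.  -2.4] gap 0.306
ang 0.765 R 75.2 Fcw 10.9 Frad 1.2
28.15 [600.2  12.   97.2] [-1.565 -0.003 -1.572] F [ 7.1 -7.2 -2.4] gap 0.306
ang 0.765 R 75.1 Fcw 10.1 Frad 0.2
```

>>> jog_arm([
  {"wx": 0,"wz": 0,"hand": 0,"tx": 0.055,"ty": 0,"tz": 0.05,"wy": 0},
  {"wx": 0,"wz": 0,"hand": 0,"tx": 0.055,"ty": 0,"tz": 0.05,"wy": 0},
  {"wx": 0,"wz": 0,"hand": 0,"tx": 0.055,"ty": 0,"tz": 0.05,"wy": 0},
  {"wx": 0,"wz": 0,"hand": 0,"tx": 0.055,"ty": 0,"tz": 0.05,"wy": 0},
  {"wx": 0,"wz": 0,"hand": 0,"tx": 0,"ty": 0,"tz": 0,"wy": 0},
  {"wx": 0,"wz": 0,"hand": 0,"tx": 0,"ty": 0,"tz": 0,"wy": 0},
  {"wx": 0,"wz": 0,"hand": 0,"tx": 0,"ty": 0,"tz": 0,"wy": 0},
  {"wx": 0,"wz": 0,"hand": 0,"tx": 0,"ty": 0,"tz": 0,"wy": 0},
  {"wx": 0,"wz": 0,"hand": 0,"tx": 0,"ty": 0,"tz": 0,"wy": 0},
  {"wx": 0,"wz": 0,"hand": 0,"tx": 0,"ty": 0,"tz": 0,"wy": 0},
])

```text
time: 29.4
position: [601.6, 10.7, 97.2]
tcp_rot: [-1.566, -0.002, -1.571]
contact_force: [4.9, -4.3, 0.7]
finger_gap: 0.306
```

```bash
python3 - <<'E'
from h import *
for i in range(3): s=snap("wrist"); tang()
crop(s,"w17",200,140,400,290,4)
E
```

```text
29.45 [601.5  10.7  97.1] [-1.567 -0.002 -1.571] F [ 4.8 -4.5 -0.4] gap 0.304
ang 0.740 R 75.2 Fcw 6.6 Frad 0.5
29.5 [601.6  10.7  97.1] [-1.566 -0.002 -1.571] F [ 5.7 -4.5 -0. ] gap 0.303
ang 0.740 R 75.2 Fcw 7.1 Frad 1.2
29.55 [601.5  10.7  97.1] [-1.567 -0.002 -1.571] F [ 4.9 -5.  -0.9] gap 0.305
ang 0.740 R 75.2 Fcw 7.0 Frad 0.2
```

View pics/w17.png

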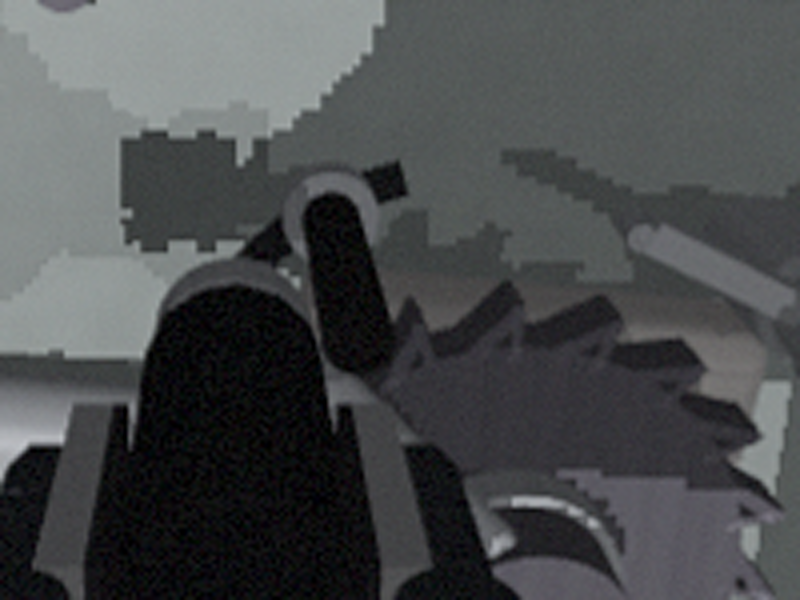

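>>> jog_arm([
  {"wx": 0,"wz": 0,"hand": 0,"tx": 0.055,"ty": 0,"tz": 0.05,"wy": 0},
  {"wx": 0,"wz": 0,"hand": 0,"tx": 0,"ty": 0,"tz": 0,"wy": 0},
  {"wx": 0,"wz": 0,"hand": 0,"tx": 0.055,"ty": 0,"tz": 0.05,"wy": 0},
  {"wx": 0,"wz": 0,"hand": 0,"tx": 0,"ty": 0,"tz": 0,"wy": 0},
  {"wx": 0,"wz": 0,"hand": 0,"tx": 0,"ty": 0,"tz": 0,"wy": 0},
  {"wx": 0,"wz": 0,"hand": 0,"tx": 0,"ty": 0,"tz": 0,"wy": 0},
  {"wx": 0,"wz": 0,"hand": 0,"tx": 0,"ty": 0,"tz": 0,"wy": 0},
  {"wx": 0,"wz": 0,"hand": 0,"tx": 0,"ty": 0,"tz": 0,"wy": 0},
  {"wx": 0,"wz": 0,"hand": 0,"tx": 0,"ty": 0,"tz": 0,"wy": 0},
  {"wx": 0,"wz": 0,"hand": 0,"tx": 0,"ty": 0,"tz": 0,"wy": 0},
])

```text
time: 30.8
position: [601.5, 10.6, 97.1]
tcp_rot: [-1.569, -0.0, -1.571]
contact_force: [5.2, -2.7, 0.7]
finger_gap: 0.306
```

```bash
python3 - <<'E'
from h import *
for i in range(3): s=snap("wrist"); tang()
E
```

```text
30.85 [601.5  10.6  97.1] [-1.569 -0.    -1.571] F [ 5.7 -1.9  1. ] gap 0.306
ang 0.739 R 75.1 Fcw 5.2 Frad 2.9
30.9 [601.5  10.6  97.1] [-1.569 -0.    -1.571] F [ 5.3 -1.8  1.4] gap 0.306
ang 0.739 R 75.1 Fcw 4.9 Frad 2.7
30.95 [601.5  10.6  97.1] [-1.569 -0.    -1.571] F [ 4.8 -2.  -0.3] gap 0.305
ang 0.739 R 75.1 Fcw 4.7 Frad 2.2
```

>>> jog_arm([
  {"wx": 0,"wz": 0,"hand": 0,"tx": 0.05,"ty": 0,"tz": 0.06,"wy": 0},
  {"wx": 0,"wz": 0,"hand": 0,"tx": 0,"ty": 0,"tz": 0,"wy": 0},
  {"wx": 0,"wz": 0,"hand": 0,"tx": 0.05,"ty": 0,"tz": 0.06,"wy": 0},
  {"wx": 0,"wz": 0,"hand": 0,"tx": 0,"ty": 0,"tz": 0,"wy": 0},
  {"wx": 0,"wz": 0,"hand": 0,"tx": 0,"ty": 0,"tz": 0,"wy": 0},
  {"wx": 0,"wz": 0,"hand": 0,"tx": 0,"ty": 0,"tz": 0,"wy": 0},
  {"wx": 0,"wz": 0,"hand": 0,"tx": 0,"ty": 0,"tz": 0,"wy": 0},
  {"wx": 0,"wz": 0,"hand": 0,"tx": 0,"ty": 0,"tz": 0,"wy": 0},
  {"wx": 0,"wz": 0,"hand": 0,"tx": 0,"ty": 0,"tz": 0,"wy": 0},
  {"wx": 0,"wz": 0,"hand": 0,"tx": 0,"ty": 0,"tz": 0,"wy": 0},
])

```text
time: 32.2
position: [601.7, 10.3, 97.0]
tcp_rot: [-1.571, 0.001, -1.571]
contact_force: [1.0, 3.1, 4.8]
finger_gap: 0.306
```

```bash
python3 - <<'E'
from h import *
for i in range(3): s=snap("wrist"); tang()
E
```

```text
32.25 [601.7  10.3  97. ] [-1.571e+00  1.000e-03 -1.571e+00] F [1.6 3.  5.3] gap 0.307
ang 0.735 R 75.1 Fcw -1.1 Frad 3.2
32.3 [601.7  10.3  97.1] [-1.571e+00  1.000e-03 -1.571e+00] F [1.2 3.1 5.2] gap 0.303
ang 0.735 R 75.1 Fcw -1.5 Frad 3.0
32.35 [601.7  10.3  97. ] [-1.571e+00  1.000e-03 -1.571e+00] F [1.3 3.  5.2] gap 0.305
ang 0.735 R 75.1 Fcw -1.4 Frad 3.0
```

>>> jog_arm([
  {"wx": 0,"wz": 0,"hand": 0,"tx": -0.02,"ty": 0,"tz": -0.02,"wy": 0},
  {"wx": 0,"wz": 0,"hand": 0,"tx": 0,"ty": 0,"tz": 0,"wy": 0},
  {"wx": 0,"wz": 0,"hand": 0.35,"tx": 0,"ty": 0,"tz": 0,"wy": 0},
  {"wx": 0,"wz": 0,"hand": 0.4,"tx": 0,"ty": 0,"tz": 0,"wy": 0},
  {"wx": 0,"wz": 0,"hand": 0.5,"tx": 0,"ty": 0,"tz": 0,"wy": 0},
  {"wx": 0,"wz": 0,"hand": 0.8,"tx": 0,"ty": 0,"tz": 0,"wy": 0},
  {"wx": 0,"wz": 0,"hand": 0.8,"tx": 0,"ty": 0,"tz": 0,"wy": 0},
  {"wx": 0,"wz": 0,"hand": 0.8,"tx": 0,"ty": 0,"tz": 0,"wy": 0},
  {"wx": 0,"wz": 0,"hand": 0.8,"tx": 0,"ty": 0,"tz": 0,"wy": 0},
  {"wx": 0,"wz": 0,"hand": 0.8,"tx": 0,"ty": 0,"tz": 0,"wy": 0},
])

```text
time: 33.6
position: [601.6, 9.8, 96.8]
tcp_rot: [-1.571, -0.0, -1.571]
contact_force: [0.5, -0.0, -0.8]
finger_gap: 0.798
```

```bash
python3 - <<'E'
from h import *
s=snap("wrist"); tang(); crop(s,"w18",0,0,512,384,1.5)
E
```

```text
33.65 [601.6   9.9  96.8] [-1.571 -0.    -1.571] F [ 0.7 -0.7  0.3] gap 0.801
ang 0.731 R 74.7 Fcw 1.0 Frad 0.0
```

View pics/w18.png

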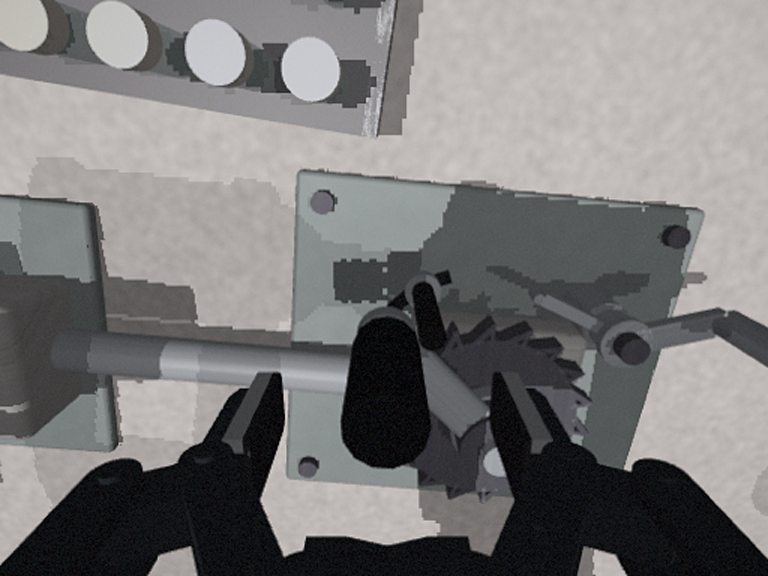

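>>> jog_arm([
  {"wx": 0,"wz": 0,"hand": 0.8,"tx": 0,"ty": -2.5,"tz": 0,"wy": 0},
  {"wx": 0,"wz": 0,"hand": 0.8,"tx": 0,"ty": -2.5,"tz": 0,"wy": 0},
  {"wx": 0,"wz": 0,"hand": 0.8,"tx": 0,"ty": -2.5,"tz": 0,"wy": 0},
  {"wx": 0,"wz": 0,"hand": 0.8,"tx": 0,"ty": -2.5,"tz": 0,"wy": 0},
  {"wx": 0,"wz": 0,"hand": 0.8,"tx": 2,"ty": 0,"tz": -4,"wy": 0},
  {"wx": 0,"wz": 0,"hand": 0.8,"tx": 2,"ty": 0,"tz": -4,"wy": 0},
  {"wx": 0,"wz": 0,"hand": 0.8,"tx": 2,"ty": 0,"tz": -4,"wy": 0},
  {"wx": 0,"wz": 0,"hand": 0.8,"tx": 1,"ty": 0,"tz": -3,"wy": 0},
  {"wx": 0,"wz": 0,"hand": 0.8,"tx": 0,"ty": 0,"tz": 0,"wy": 0},
  {"wx": 0,"wz": 0,"hand": 0.8,"tx": 0,"ty": 0,"tz": 0,"wy": 0},
])

```text
time: 34.9
position: [452.3, -60.1, 197.3]
tcp_rot: [-1.569, -0.0, -1.571]
contact_force: [0.7, -0.1, -0.3]
finger_gap: 0.803
```

```bash
python3 - <<'E'
from h import *
w=snap("wrist"); st(); crop(w,"w19",0,0,512,384,1.5)
s=snap("side"); crop(s,"s19",195,105,325,325,2.7)
t=snap("top"); crop(t,"t19",0,0,512,384,1.5)
E
```

```text
34.95 [452.4 -60.  197.2] [-1.57  -0.    -1.571] F [ 0.2 -0.3  0.2] gap 0.798
```

View pics/w19.png

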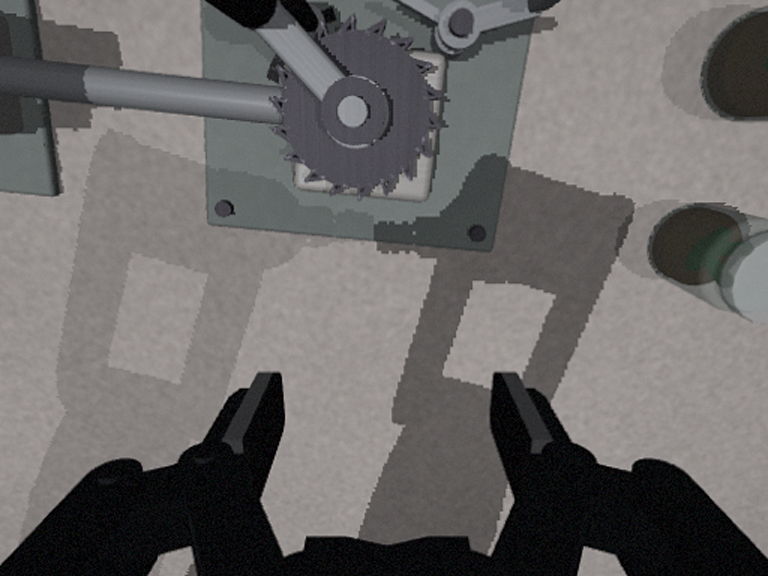

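View pics/s19.png

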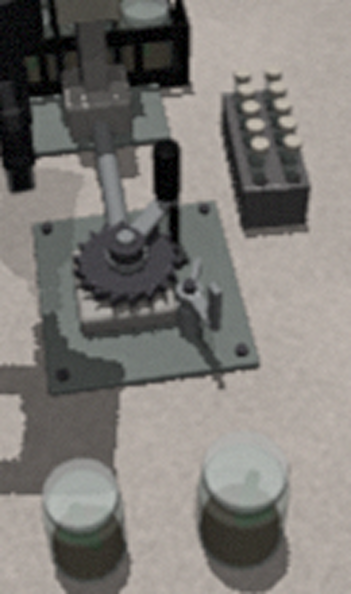

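View pics/t19.png

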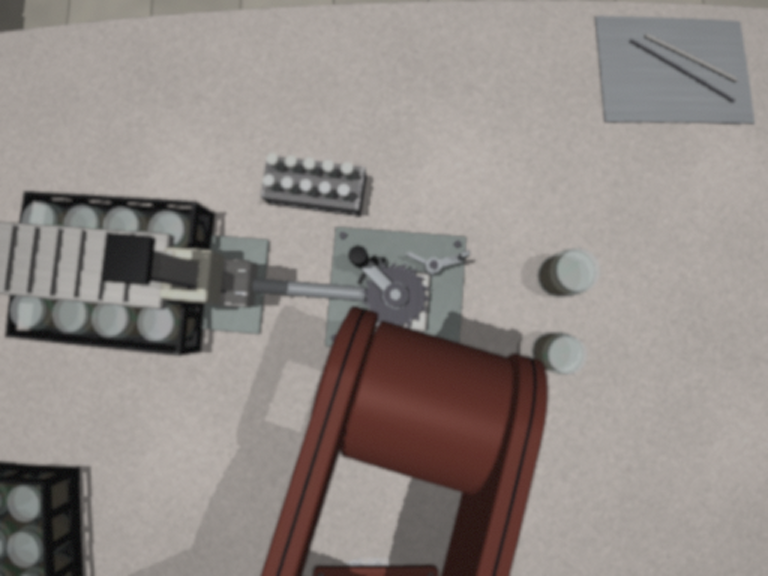

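```bash
python3 -c "
from station import r
print(r.close_job())"
```

```text
the job is handed in; nothing more can be done
None
```

The lamp is down and the job is handed in at about 35 s. No verdict was reported.

- **Thumb lever:** I pushed it over with shut fingers until the force rose to about 7.5 N and it stopped moving. By my estimate that is the stop at 0.8 rad.
- **Winding up:** I gripped the knob and wound up about 0.10 rad. The wrist picture then showed the pawl clear of the wheel.
- **Lowering:** I eased the crank down at up to 0.5 rad/s and slower near the end, holding a load of about 11 N throughout.
- **On the post:** The arm met the post at about 0.74 rad in world axes, which is a drum angle of about 0.05. I kept easing until the load on the hand went from about 11 N to about −1.4 N. That is a slight press, so I backed off about 0.3 mm before opening the gripper.

**Last checks:** The final pictures show the crank arm against the post, the lever over and the pawl out. Both jars and the rack are where they were, and the gripper is clear with about 0 N on it. I could not measure the load on the post itself. I inferred it from the hand load fading and from the crank not visibly moving after release.

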